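# Empty and refit the coffee machine's drip tray

## Robot

A 7-joint arm with a two-finger parallel gripper is mounted at the origin on the work surface. World frame = base frame: x ahead of the robot, y to its left, z up, the work surface at z = 0. Lengths are in m, angles in rad, forces in N, time in s.
With the tool pointing down it reaches from about 0.4 to 0.875 m from the base axis. Payload 6.5 kg.
Tool frame: the origin (TCP) lies at the very end of the fingers, on their centre line; the grasp point (between the pads) lies 19 mm behind it; z points along the fingers, x is the direction in which the jaws open and shut, and the axes are right-handed (so a half turn about z gives the same grasp; the last joint's range is limited). The gripper opens to 88 mm and grips with 3 to 60 N. Pads are 18 mm wide; open, the fingers measure 123 mm over their backs; the gripper's body (75 mm by 187 mm) begins 45 mm behind the grasp point.
Start: joints at [1.205, 0.536, -0.004, 1.538, 0.003, 1.067, -0.071], TCP at [0.192, -0.621, 0.239] pointing down, gripper open.
Joint ranges: [-2.7, 2.7], [-0.37, 2.16], [-1.27, 1.26], [0.24, 2.4], [-1.31, 4.45], [0.19, 1.91], [-2.76, 2.76]. Speed limits (rad/s): [2.39, 2.39, 3.14, 3.14, 3.14, 3.14, 3.14].

## Interface

Orientations are given as a unit quaternion [w, x, y, z].
In Python, from station import status, vision, arm gives the robot as it stands.
- The arm moves only by the tool move_arm, never from a script. Its argument "series" is a list of rows, each an object with "translation": the shift along the tool's x, y, z in cm, a list of three; "turn": the turn, a rotation vector about the tool's x, y, z in degrees, a list of three. In form: [{"translation": [dx, dy, dz], "turn": [rx, ry, rz]}, ...]. A call has exactly 8 rows; each row shifts and turns the commanded pose from where the row before left it, along the tool's axes as they then stand; what a row does not reach is not made up. A row lasts 1/12 s, in which the tool goes at most 41.7 mm and 7.16 degrees, less where a joint would pass 70% of its speed; a pose out of reach is approached as far as the arm can. A call is refused whole if a number of a shift passes 4.17 or a number of a turn 7.16, either way. A call with a gripper value outside its range is refused whole. "grip" is the gripper command: -1 is fully open, 1 is shut, values between are in proportion, set as the call begins (left out, the last holds). The fingers move at their own pace and stop on an object; the grip force is fixed at half the most. Time passes only in rows, so rows that do not move let the fingers close, or fill a call up. It gives the time, the measured TCP pose, the force and the opening at its end, in the units of the state.
- status.state(): the state, without advancing time (a new reading comes with each control period).
- vision.read_camera(name): name is "scene" or "top" or "wrist"; returns a dict with "frame" (420x560x3 uint8, red, green, blue), "camera_matrix" (3x3 intrinsics, pixels), "k1" (the pictures are not rectified: a ray, as slopes to the right and down, at radius r is drawn at 1 + k1 r^2 times it, then the intrinsics apply), "extrinsics" (4x4, takes a point from camera to world coordinates); the wrist camera has in their place "tool_from_camera" (4x4, takes a point from camera to tool coordinates, whose origin is the TCP and whose axes are the tool frame's). Camera axes: x right, y up, looking along -z (the intrinsics and any distortion apply to the point x, -y, -z); pixel columns grow to the right and rows downward; lengths in m; the calibration is good to about 2 mm. A picture is of the moment at which its call begins: read the wrist's pose just before it. There is no depth.
- arm.hand_in(): hands the job in, once; it reports no verdict.
The state is a dict: "time": time; "joint_positions": joint angles; "qd": joint speeds; "effort": joint torques, N m; "tool_pos": TCP position; "tool_rot": TCP orientation; "wrist_force": force on the tool from outside, world axes, zero at the start; "wrist_torque": the same for the moment, N m; "grip_width": opening from 0.0 (shut) to 1.0 (fully open).
Only numpy, scipy, OpenCV 4.12 (cv2) and the standard library are available. Lean on these libraries where they do the work, as an engineer would, in place of code of your own. Each camera call takes 0.05 s, during which the arm holds its last target.

## Task

Get the capsule coffee machine ready again: first put the two used copper capsules lying in the red drip tray into the green waste pot, then slide the empty tray gently, nose first, into the slot at the foot of the machine until it is fully home, and after that push the green rinse button on top of the machine all the way down and let go. Leave the waste pot standing where it is, and do not disturb the blue unused capsules or the other things on the counter.

Things in the scene. Friction and masses are not known exactly. Their poses are not given: they have to be found in the camera images.
- machine: grey and black capsule coffee machine, fixed, 170 wide (y), 260 deep (x), 250 high. Origin: centre of the mouth of the tray bay (the slot at its foot), at counter level, in the plane of the machine's front face. x points horizontally into the bay, y across it, z up. A small spout sticks out 17 from the front face at height 138 to 180.
- bay_stop (a point): centre of the bay's rear stop at counter level; axes as the machine's. The bay is 120 deep, 104 wide and 45 high inside and has no floor (the tray slides on the counter); its cheeks flare: about 130 wide at the mouth, narrowing to 104 over the first 27
- tray: red open drip tray, loose, 0.18-0.32 kg, 170 long (x), 100 wide (y), walls 20 high, 4 thick; slides easily on the counter, need not be lifted. Origin: centre of its underside; x points to its nose, which goes into the bay. Behind, in its middle plane, a black upright grip: 14 thick (y), x -85 to -125, 50 high. Fully home, its nose touches the stop; 50 of the tray and the grip stay outside
- tray_nose (a point): middle of the tray's nose end at its underside, 85 ahead of the tray's origin; axes as the tray's
- tray_grip (a point): middle of the tray's black grip, 105 behind the tray's origin, 30 above the underside; axes as the tray's
- pod_a: used copper-coloured capsule standing in the tray, about 30 g: a 40 diameter cylinder, 38 high in all, with a 48 diameter, 3 thick rim at the foot. Origin: centre of its underside, z up its axis; it stands on the tray's 4 thick floor in the nose half
- pod_b: the same, in the grip half of the tray
- caddy: green waste pot, open at the top, 0.9 kg, loose, 116 in diameter at the rim, 80 high, walls 4 thick. Origin: centre of its underside, z up
- rinse_top (a point): centre of the top of the green round rinse button (32 diameter) on top of the machine, 55 in from the front face, about 270 above the counter; it is pushed straight down
- rinse (a joint): travel of the rinse button in m: 0 up, 0.006 fully down; a spring needs about 5 N for full travel and lifts it again
- fresh_1: blue unused capsule, same shape as the used ones, standing on the counter; not to be disturbed
- fresh_2: another blue unused capsule on the counter; not to be disturbed
- mug: blue mug, 80 diameter, 85 high, origin under its centre; not to be disturbed
- bowl: white bowl, 110 diameter, 50 high, origin under its centre; not to be disturbed
- jar: amber glass jar, 80 diameter, 120 high, origin under its centre; not to be disturbed
- teaspoon: spoon with a wooden handle, about 200 long, lying on the counter between mug and jar; not to be disturbed
Mind the look-alikes: they are no part of the job. There is more than one size of the tray; the job needs the middle-sized.

How it is judged:
By the outcome, as a careful person would: the job done as asked, in the order asked, and still so for the second after the job is handed in, with the robot touching nothing.
It also fails if it takes over 72 s, if anything falls off the work surface, if the arm or the gripper's body presses on something with over 40 N, if the wrist force passes 120 N, or if a joint passes its speed limit or range.

## Working session

There is one attempt and no reset: what is moved stays moved. The work goes in short steps, Python scripts to look and compute and a tool call to move; the robot and the scene stay as the last step left them, time stands still between calls to the robot, and variables do not carry over. Pictures are saved under pics/ and viewed, and the job is handed in when it is done.

Besides the shell and the picture viewer there is one more tool, called after "Emit:" by a JSON object that holds its "method" and its "body". move_arm: Moves the arm, as the interface text tells. Its arguments: {"type":"object","properties":{"series":{"type":"array"},"grip":{"type":"number"}},"required":["series"]}

```bash
ls; mkdir -p pics
python3 - <<'E'
from station import status, vision
import cv2
print(status.state())
for n in("scene","top","wrist"):
    d=vision.read_camera(n)
    cv2.imwrite(f"pics/{n}0.png",d["frame"][:,:,::-1])
    print(n,d["camera_matrix"],d["k1"],d.get("extrinsics",d.get("tool_from_camera")))
E
```

```text
pics
{'time': 0.0, 'joint_positions': array([ 1.20477607,  0.53717669, -0.00444497,  1.53881495,  0.00262481,
        1.06731402, -0.07119466]), 'qd': array([-7.42227588e-05, -1.10403062e-03,  8.66731048e-04, -9.28922832e-04,
        7.17322286e-04,  4.99876146e-04, -9.35644991e-05]), 'effort': array([-1.00323447e-03, -5.70975530e+01,  9.90191996e-01, -2.51601791e+01,
       -5.62628300e-02,  1.80404593e-02,  1.53059977e-04]), 'tool_pos': array([ 0.19178275, -0.62044097,  0.23785489]), 'tool_rot': array([-4.47039606e-04,  8.04809891e-01, -5.93532064e-01, -7.27282478e-04]), 'wrist_force': array([-0.21601383,  0.1286835 ,  1.16912623]), 'wrist_torque': array([ 0.00631865,  0.00520991, -0.08374669]), 'grip_width': 0.999696953749217}
scene [[505.2532352    0.         283.59931136]
 [  0.         505.2532352  211.50924955]
 [  0.           0.           1.        ]] -0.0167900012331908 [[-0.16422289 -0.60097515  0.78221462  1.48062795]
 [ 0.98638393 -0.0929674   0.13566063  0.1830452 ]
 [-0.00880821  0.79384251  0.60805961  0.9620233 ]
 [ 0.          0.          0.          1.        ]]
top [[508.2421053    0.         273.62470405]
 [  0.         508.2421053  212.07887246]
 [  0.           0.           1.        ]] -0.042590132422898795 [[ 0.00375652  0.98717265 -0.15961218  0.30827314]
 [-0.99994396  0.00212834 -0.01037055  0.02213118]
 [-0.00989781  0.1596422   0.98712532  1.4082218 ]
 [ 0.          0.          0.          1.        ]]
wrist [[348.27855073   0.         277.34758217]
 [  0.         348.27855073 211.6210211 ]
 [  0.           0.           1.        ]] 0.0011988504918221416 [[ 9.99999629e-01 -6.81180809e-04 -5.27914417e-04 -8.79085517e-04]
 [-8.13514503e-04 -9.48295570e-01 -3.17387539e-01 -8.20117215e-02]
 [-2.84420602e-04  3.17387851e-01 -9.48295772e-01 -1.45779397e-01]
 [ 0.00000000e+00  0.00000000e+00  0.00000000e+00  1.00000000e+00]]
```

View pics/top0.png

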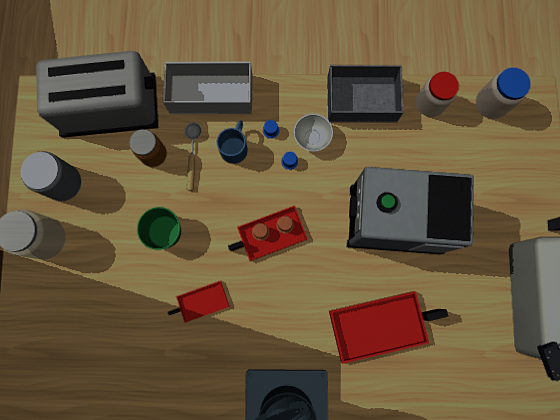

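View pics/scene0.png

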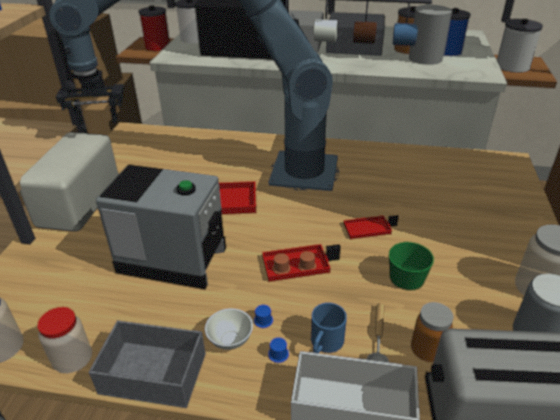

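The top view shows the tray with two copper pods at about (274,234), grip at (236,245) on its left. The waste pot is at (160,229), and the machine's front face is at about column 352 with the green button at (389,202). The other two red trays, a small one at (203,301) and a large one at (380,327), are decoys.

```bash
cat > h.py <<'E'
import numpy as np, cv2
from station import status, vision
from scipy.spatial.transform import Rotation as R
F=np.diag([1.,-1,-1])
def cam(n):
    s=status.state(); d=vision.read_camera(n)
    if n=="wrist":
        T=np.eye(4); q=s["tool_rot"]; T[:3,:3]=R.from_quat([q[1],q[2],q[3],q[0]]).as_matrix(); T[:3,3]=s["tool_pos"]
        d["E"]=T@d["tool_from_camera"]
    else: d["E"]=np.array(d["extrinsics"])
    return d
def ray(d,uv):
    K=d["camera_matrix"]; p=np.atleast_2d(uv).astype(float)
    a=np.c_[(p[:,0]-K[0,2])/K[0,0],(p[:,1]-K[1,2])/K[1,1]]; b=a.copy()
    for _ in range(15): b=a/(1+d["k1"]*(b**2).sum(1,keepdims=True))
    return np.c_[b[:,0],-b[:,1],-np.ones(len(b))]@d["E"][:3,:3].T
def onz(d,uv,z):
    r=ray(d,uv); o=d["E"][:3,3]; return o+r*((z-o[2])/r[:,2])[:,None]
def proj(d,P):
    P=np.atleast_2d(P); c=(P-d["E"][:3,3])@d["E"][:3,:3]; a=np.c_[c[:,0]/-c[:,2],-c[:,1]/-c[:,2]]
    a=a*(1+d["k1"]*(a**2).sum(1,keepdims=True)); K=d["camera_matrix"]
    return a*[K[0,0],K[1,1]]+[K[0,2],K[1,2]]
def two(d1,p1,d2,p2):
    a,b=ray(d1,p1)[0],ray(d2,p2)[0]; o1,o2=d1["E"][:3,3],d2["E"][:3,3]
    t=np.linalg.lstsq(np.c_[a,-b],o2-o1,rcond=None)[0]; x,y=o1+a*t[0],o2+b*t[1]
    return (x+y)/2,np.linalg.norm(x-y)
def hsv(d): return cv2.cvtColor(d["frame"],cv2.COLOR_RGB2HSV)
def save(d,n,crop=None,s=1):
    f=d["frame"][:,:,::-1]
    if crop: f=f[crop[1]:crop[3],crop[0]:crop[2]]
    cv2.imwrite(f"pics/{n}.png",cv2.resize(f,None,fx=s,fy=s,interpolation=cv2.INTER_CUBIC))
E
python3 - <<'E'
from h import *
t=cam("top"); s=cam("scene")
save(t,"t1",(130,180,330,300),4); save(t,"t2",(330,150,490,270),4.9)
save(s,"s1",(90,150,290,290),4); save(s,"s2",(240,200,440,300),4)
H=hsv(t)
def blobs(d,lo,hi,box,mn=20):
    m=cv2.inRange(hsv(d),lo,hi); M=np.zeros_like(m); x0,y0,x1,y1=box; M[y0:y1,x0:x1]=m[y0:y1,x0:x1]
    c,_=cv2.findContours(M,cv2.RETR_EXTERNAL,cv2.CHAIN_APPROX_NONE)
    return [k for k in c if cv2.contourArea(k)>mn]
for k in blobs(t,(170,120,60),(180,255,255),(225,195,325,270))+blobs(t,(0,180,60),(4,255,255),(225,195,325,270)):
    r=cv2.minAreaRect(k); print("red",r); print(onz(t,cv2.boxPoints(r),.02))
for nm,box in(("pot",(130,200,190,260)),("btn",(370,185,410,220))):
    for k in blobs(t,(40,80,20),(90,255,255),box): print(nm,cv2.fitEllipse(k),cv2.minEnclosingCircle(k), onz(t,cv2.minEnclosingCircle(k)[0],.08 if nm=="pot" else .27))
E
```

```text
red ((271.8493347167969, 232.9315185546875), (35.81459045410156, 62.03181076049805), 69.44395446777344)
[[ 0.49070011  0.13884658  0.02      ]
 [ 0.55197451 -0.02136919  0.02      ]
 [ 0.45867514 -0.05559581  0.02      ]
 [ 0.39856184  0.10311981  0.02      ]]
pot ((158.24807739257812, 228.16619873046875), (41.98426818847656, 42.92585754394531), 71.26307678222656) ((158.6212158203125, 228.6853790283203), 22.123151779174805) [[0.47788148 0.34016148 0.08      ]]
btn ((387.53594970703125, 200.843017578125), (13.529993057250977, 14.047966003417969), 35.58619689941406) ((387.21429443359375, 200.7857208251953), 7.508595943450928) [[ 0.51891962 -0.22443802  0.27      ]]
```

View pics/t1.png

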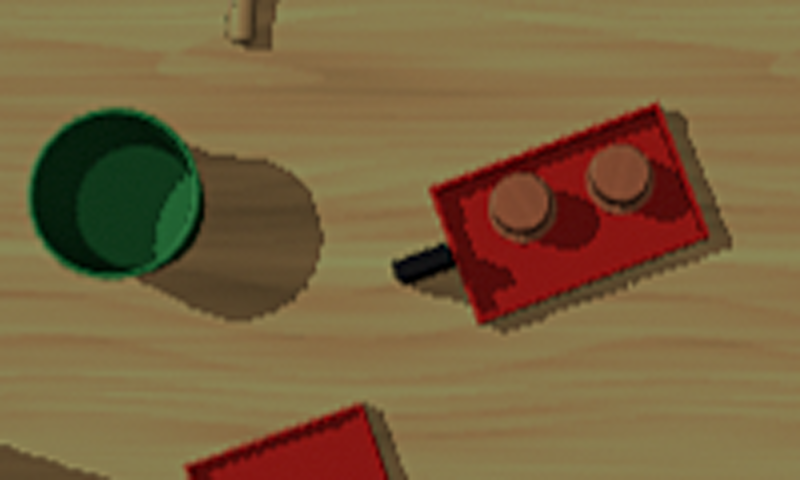

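View pics/t2.png

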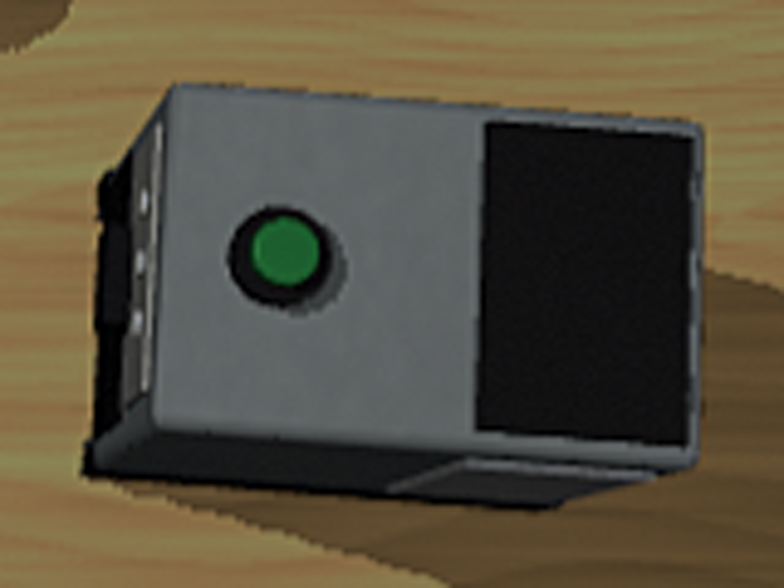

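View pics/s2.png

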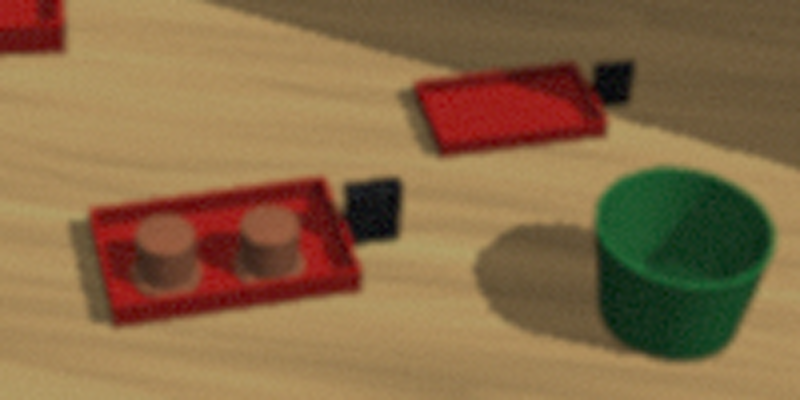

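View pics/s1.png

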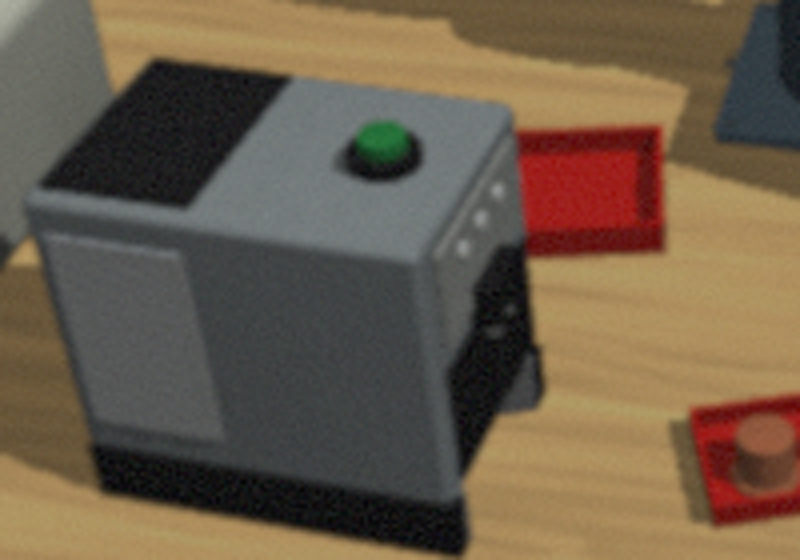

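Run:
```python
from h import *
np.set_printoptions(precision=4,suppress=True)
t=cam("top"); s=cam("scene")
c2=lambda p:(p[0]/4.9+330,p[1]/4.9+150)
cs=[onz(t,c2(p),.25)[0] for p in((172,85),(703,122),(152,432),(697,463))]
print("corners",np.array(cs))
for a,b in((0,1),(2,3),(0,2),(1,3)): v=cs[b]-cs[a]; print(a,b,np.linalg.norm(v),np.degrees(np.arctan2(v[1],v[0])))
# black panel
cs=[onz(t,c2(p),.25)[0] for p in((487,122),(695,138),(477,430),(687,445))]
for a,b in((0,1),(2,3),(0,2),(1,3)): v=cs[b]-cs[a]; print(a,b,np.linalg.norm(v),np.degrees(np.arctan2(v[1],v[0])))
def cen(d,box,lo=(40,80,20),hi=(90,255,255)):
    m=cv2.inRange(hsv(d),lo,hi);x0,y0,x1,y1=box;M=np.zeros_like(m);M[y0:y1,x0:x1]=m[y0:y1,x0:x1]
    k=max(cv2.findContours(M,0,1)[0],key=cv2.contourArea); return cv2.fitEllipse(k)
print("btn",two(t,cen(t,(370,185,410,220))[0],s,(90+383/4,150+137/4)), onz(t,cen(t,(370,185,410,220))[0],.27), onz(s,(90+383/4,150+137/4),.27))
print("pot",onz(t,cen(t,(130,200,190,260))[0],.08),onz(s,(240+686/4,200+228/4),.08))
# pods
for p,q in(((621,173),(167,229)),((522,203),(270,222))):
    pt=(130+p[0]/4,180+p[1]/4); ps=(240+q[0]/4,200+q[1]/4)
    print("pod",onz(t,pt,.042),onz(s,ps,.042),two(t,pt,s,ps))
# tray corners z=.02 
for p in((432,187),(656,103),(709,237),(481,323)): print("tray t",onz(t,(130+p[0]/4,180+p[1]/4),.02))
for p in((92,208),(325,180),(358,268),(113,303)): print("tray s",onz(s,(240+p[0]/4,200+p[1]/4),.02))
print("grip",onz(t,(130+398/4,180+267/4),.05),onz(t,(130+450/4,180+248/4),.05))
print("foot front", onz(s,(90+463/4,150+553/4),0),onz(t,c2((85,475)),0))
```

```text
corners [[ 0.6021 -0.1795  0.25  ]
 [ 0.5848 -0.4337  0.25  ]
 [ 0.4355 -0.166   0.25  ]
 [ 0.4213 -0.4211  0.25  ]]
0 1 0.254743723074323 -93.89535403004223
2 3 0.2555692658858205 -93.18662155919134
0 2 0.16716871398055275 175.34806459062662
1 3 0.16399888893394043 175.61504405933016
0 1 0.09989448232583609 -94.28962447287233
2 3 0.09884208672217096 -94.02875048873464
0 2 0.14818355066263814 175.57747292792138
1 3 0.1477397210831654 175.16853287238925
btn (array([ 0.5188, -0.225 ,  0.2697]), np.float64(0.0006518334041071192)) [[ 0.5189 -0.2253  0.27  ]] [[ 0.5192 -0.2245  0.27  ]]
pot [[0.4793 0.3412 0.08  ]] [[0.485  0.3418 0.08  ]]
pod [[0.4985 0.0048 0.042 ]] [[0.4966 0.006  0.042 ]] (array([0.4982, 0.0055, 0.0435]), np.float64(0.001423018852036922))
pod [[0.4779 0.0718 0.042 ]] [[0.4791 0.0732 0.042 ]] (array([0.478 , 0.0725, 0.0409]), np.float64(0.0012078857616059887))
tray t [[0.4916 0.1348 0.02  ]]
tray t [[ 0.5506 -0.0197  0.02  ]]
tray t [[ 0.4575 -0.0558  0.02  ]]
tray t [[0.3981 0.1    0.02  ]]
tray s [[ 0.46   -0.0533  0.02  ]]
tray s [[0.4058 0.1033 0.02  ]]
tray s [[0.4912 0.1346 0.02  ]]
tray s [[ 0.5492 -0.0214  0.02  ]]
grip [[0.4335 0.1544 0.05  ]] [[0.4464 0.1196 0.05  ]]
foot front [[ 0.6004 -0.1789  0.    ]] [[ 0.4384 -0.168   0.    ]]
```

The tray yaw is about -69.5° with its centre near (0.4755, 0.040). The machine yaw is about -94.3° with its origin near (0.521, -0.172). Sizes and heights agree between views. I'll lift and turn first.

Emit:
{"method": "move_arm", "body": {"series": [{"translation":[0,0,-2.5],"turn":[0,0,-7]},{"translation":[0,0,-2.5],"turn":[0,0,-7]},{"translation":[0,0,-2.5],"turn":[0,0,-7]},{"translation":[0,0,-2.5],"turn":[0,0,-7]},{"translation":[0,0,-2.5],"turn":[0,0,-7]},{"translation":[0,0,-2.5],"turn":[0,0,-7]},{"translation":[0,0,-2.5],"turn":[0,0,-7]},{"translation":[0,0,-1],"turn":[0,0,-7]}], "grip": -1}}

```text
time: 1.02
tool_pos: [0.1923, -0.6219, 0.4278]
tool_rot: [0.002, 0.99, -0.143, 0.001]
wrist_force: [-1.2, 0.4, 0.1]
grip_width: 0.999
```

```bash
cat >> h.py <<'E'
def go(x,y,z,yaw=None):
    s=status.state(); q=s["tool_rot"]; M=R.from_quat([q[1],q[2],q[3],q[0]]).as_matrix(); p=s["tool_pos"]
    yw=np.degrees(np.arctan2(M[1,0],M[0,0]))
    print("t %.2f pos"%s["time"],np.round(p,4),"yaw %.2f"%yw,"tilt %.2f"%np.degrees(np.arccos(-M[2,2])),"F",np.round(s["wrist_force"],1),"w %.3f"%s["grip_width"])
    if x is not None: print("tool shift cm",np.round(100*M.T@(np.array([x,y,z])-p),2),"rz",None if yaw is None else round(-(yaw-yw),2))
E
python3 -c "
from h import *
go(.498,.005,.3,20.5)"
```

```text
t 1.02 pos [ 0.1923 -0.6219  0.4278] yaw -16.49 tilt 0.30 F [-1.2  0.4  0.1] w 0.999
tool shift cm [ 11.49 -68.84  12.53] rz -36.99
```

Emit:
{"method": "move_arm", "body": {"series": [{"translation":[0.67,-4.0,0],"turn":[0,0,0]},{"translation":[0.67,-4.0,0],"turn":[0,0,0]},{"translation":[0.67,-4.0,0],"turn":[0,0,0]},{"translation":[0.67,-4.0,0],"turn":[0,0,0]},{"translation":[0.67,-4.0,0],"turn":[0,0,0]},{"translation":[0.67,-4.0,0],"turn":[0,0,0]},{"translation":[0.67,-4.0,0],"turn":[0,0,0]},{"translation":[0.67,-4.0,0],"turn":[0,0,0]}]}}

```text
time: 1.68
tool_pos: [0.3363, -0.3283, 0.4239]
tool_rot: [0.0, 0.989, -0.146, 0.0]
wrist_force: [1.0, -0.4, -0.1]
grip_width: 0.998
```

Emit:
{"method": "move_arm", "body": {"series": [{"translation":[0.67,-4.0,0],"turn":[0,0,0]},{"translation":[0.67,-4.0,0],"turn":[0,0,0]},{"translation":[0.67,-4.0,0],"turn":[0,0,0]},{"translation":[0,0,2.4],"turn":[0,0,-7]},{"translation":[0,0,2.4],"turn":[0,0,-7]},{"translation":[0,0,2.4],"turn":[0,0,-7]},{"translation":[0,0,2.4],"turn":[0,0,-7]},{"translation":[0,0,2.4],"turn":[0,0,-7]}]}}

```text
time: 2.35
tool_pos: [0.3898, -0.2211, 0.3028]
tool_rot: [0.0, 0.987, 0.161, 0.0]
wrist_force: [0.2, 0.3, -0.2]
grip_width: 0.997
```

```bash
python3 -c "
from h import *
go(.498,.005,.3,20.5)"
```

```text
t 2.35 pos [ 0.3898 -0.2211  0.3028] yaw 18.54 tilt 0.04 F [ 0.2  0.3 -0.2] w 0.997
tool shift cm [ 17.45 -17.99   0.28] rz -1.96
```

Emit:
{"method": "move_arm", "body": {"series": [{"translation":[2.5,-2.57,-0.5],"turn":[0,0,0]},{"translation":[2.5,-2.57,0],"turn":[0,0,0]},{"translation":[2.5,-2.57,0],"turn":[0,0,0]},{"translation":[2.5,-2.57,0],"turn":[0,0,0]},{"translation":[2.5,-2.57,0],"turn":[0,0,0]},{"translation":[2.5,-2.57,0],"turn":[0,0,0]},{"translation":[2.45,-2.57,0],"turn":[0,0,0]},{"translation":[0,0,0],"turn":[0,0,-2]}]}}

```text
time: 3.02
tool_pos: [0.5014, 0.012, 0.3094]
tool_rot: [-0.002, 0.984, 0.18, 0.002]
wrist_force: [-0.4, 0.2, 1.1]
grip_width: 0.996
```

```bash
python3 -c "
from h import *
w=cam('wrist'); save(w,'w1')
go(.498,.005,.15,20.5)
print(proj(w,[[.498,.005,.042],[.478,.0722,.042]]))"
```

```text
t 3.07 pos [0.5003 0.0084 0.309 ] yaw 20.76 tilt 0.13 F [ 0.2 -1.   0.4] w 0.998
tool shift cm [-0.37  0.26 15.9 ] rz 0.26
[[272.35996007 173.4779233 ]
 [276.5253075  113.31835067]]
```

View pics/w1.png

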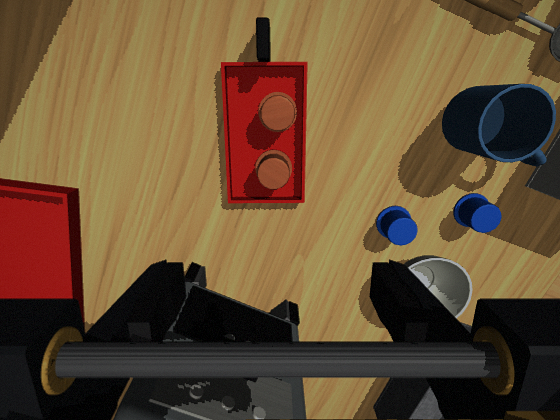

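Both pods appear in the wrist view at (273,172) and (277,112), within 1.5 px of prediction. I'm descending on pod_a.

Emit:
{"method": "move_arm", "body": {"series": [{"translation":[-0.37,0.26,2.5],"turn":[0,0,0.3]},{"translation":[0,0,3.5],"turn":[0,0,0]},{"translation":[0,0,3.5],"turn":[0,0,0]},{"translation":[0,0,3.5],"turn":[0,0,0]},{"translation":[0,0,3.5],"turn":[0,0,0]},{"translation":[0,0,3.5],"turn":[0,0,0]},{"translation":[0,0,3.0],"turn":[0,0,0]},{"translation":[0,0,0.5],"turn":[0,0,0]}]}}

```text
time: 3.73
tool_pos: [0.4934, -0.0011, 0.0696]
tool_rot: [-0.0, 0.985, 0.172, -0.004]
wrist_force: [-0.3, -1.1, -0.5]
grip_width: 0.998
```

```bash
python3 -c "
from h import *
go(.498,.005,.024,20.5)"
```

```text
t 3.73 pos [ 0.4934 -0.0011  0.0696] yaw 19.79 tilt 0.44 F [-0.3 -1.1 -0.5] w 0.998
tool shift cm [ 0.67 -0.41  4.56] rz -0.71
```

Emit:
{"method": "move_arm", "body": {"series": [{"translation":[0.5,-0.4,0],"turn":[0,0,-0.5]},{"translation":[0,0,0],"turn":[0,0,0]},{"translation":[0,0,1.5],"turn":[0,0,0]},{"translation":[0,0,1.5],"turn":[0,0,0]},{"translation":[0,0,1],"turn":[0,0,0]},{"translation":[0,0,0],"turn":[0,0,0]},{"translation":[0,0,0],"turn":[0,0,0]},{"translation":[0,0,0],"turn":[0,0,0]}]}}

```text
time: 4.4
tool_pos: [0.5012, 0.006, 0.0349]
tool_rot: [0.0, 0.984, 0.177, 0.001]
wrist_force: [0.6, 0.6, -0.2]
grip_width: 1.0
```

```bash
python3 -c "
from h import *
go(.498,.005,.024,20.5)"
```

```text
t 4.40 pos [0.5012 0.006  0.0349] yaw 20.37 tilt 0.11 F [ 0.6  0.6 -0.2] w 1.000
tool shift cm [-0.34 -0.01  1.09] rz -0.13
```

Emit:
{"method": "move_arm", "body": {"series": [{"translation":[-0.3,0,0.6],"turn":[0,0,0]},{"translation":[0,0,0.5],"turn":[0,0,0]},{"translation":[0,0,0],"turn":[0,0,0]},{"translation":[0,0,0],"turn":[0,0,0]},{"translation":[0,0,0],"turn":[0,0,0]},{"translation":[0,0,0],"turn":[0,0,0]},{"translation":[0,0,0],"turn":[0,0,0]},{"translation":[0,0,0],"turn":[0,0,0]}]}}

```text
time: 5.07
tool_pos: [0.4976, 0.0049, 0.0228]
tool_rot: [0.0, 0.984, 0.177, 0.0]
wrist_force: [0.1, 0.4, 1.6]
grip_width: 0.996
```

Emit:
{"method": "move_arm", "body": {"series": [{"translation":[0,0,0],"turn":[0,0,0]},{"translation":[0,0,0],"turn":[0,0,0]},{"translation":[0,0,0],"turn":[0,0,0]},{"translation":[0,0,0],"turn":[0,0,0]},{"translation":[0,0,0],"turn":[0,0,0]},{"translation":[0,0,0],"turn":[0,0,0]},{"translation":[0,0,0],"turn":[0,0,0]},{"translation":[0,0,0],"turn":[0,0,0]}], "grip": 1}}

```text
time: 5.73
tool_pos: [0.4975, 0.0049, 0.0227]
tool_rot: [-0.0, 0.984, 0.177, 0.0]
wrist_force: [-0.5, 0.1, 0.1]
grip_width: 0.45
```

```bash
python3 -c "
from h import *
w=cam('wrist'); save(w,'w2')
go(.498,.005,.18,20.5)"
```

```text
t 5.78 pos [0.4975 0.0049 0.0227] yaw 20.38 tilt 0.01 F [ 0.1 -0.4 -0.2] w 0.447
tool shift cm [ 5.000e-02  1.000e-02 -1.573e+01] rz -0.12
```

View pics/w2.png

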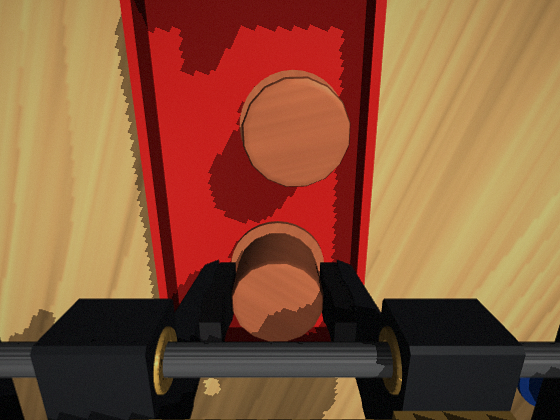

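Emit:
{"method": "move_arm", "body": {"series": [{"translation":[0,0,-0.5],"turn":[0,0,0]},{"translation":[0,0,-1.5],"turn":[0,0,0]},{"translation":[0,0,-2],"turn":[0,0,0]},{"translation":[0,0,-3],"turn":[0,0,0]},{"translation":[0,0,-3],"turn":[0,0,0]},{"translation":[0,0,-3],"turn":[0,0,0]},{"translation":[0.5,-1.6,-2],"turn":[0,0,0]},{"translation":[0.8,-2.5,0],"turn":[0,0,0]}]}}

```text
time: 6.45
tool_pos: [0.498, 0.046, 0.1768]
tool_rot: [0.001, 0.985, 0.174, 0.003]
wrist_force: [1.4, 1.6, -0.2]
grip_width: 0.448
```

Emit:
{"method": "move_arm", "body": {"series": [{"translation":[1.28,-4,0],"turn":[0,0,0]},{"translation":[1.28,-4,0],"turn":[0,0,0]},{"translation":[1.28,-4,0],"turn":[0,0,0]},{"translation":[1.28,-4,0],"turn":[0,0,0]},{"translation":[1.28,-4,0],"turn":[0,0,0]},{"translation":[1.28,-4,0],"turn":[0,0,0]},{"translation":[1,-3,0],"turn":[0,0,0]},{"translation":[0,0,0],"turn":[0,0,0]}]}}

```text
time: 7.12
tool_pos: [0.4799, 0.3377, 0.1738]
tool_rot: [-0.003, 0.983, 0.181, 0.0]
wrist_force: [-1.2, 0.2, 0.4]
grip_width: 0.445
```

```bash
python3 -c "
from h import *
go(.482,.3415,.09,20.5)
w=cam('wrist'); save(w,'w3')
go(.482,.3415,.09,20.5)"
```

```text
t 7.12 pos [0.4799 0.3377 0.1738] yaw 20.89 tilt 0.38 F [-1.2  0.2  0.4] w 0.445
tool shift cm [ 0.32 -0.22  8.38] rz 0.39
t 7.17 pos [0.4809 0.3336 0.1732] yaw 20.74 tilt 0.17 F [-0.4 -0.6 -0.5] w 0.447
tool shift cm [ 0.38 -0.67  8.33] rz 0.24
```

View pics/w3.png

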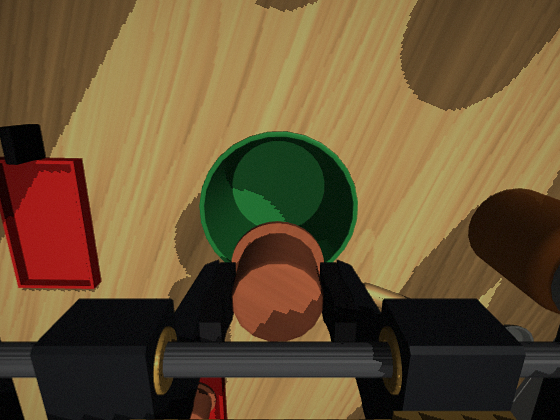

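```bash
python3 -c "
from h import *
w=cam('wrist')
m=cv2.inRange(hsv(w),(45,90,20),(85,255,255)); k=max(cv2.findContours(m,0,1)[0],key=cv2.contourArea)[:,0]
print(onz(w,[[k[:,0].min(),206],[k[:,0].max(),206],[279,k[:,1].min()]],.08),k.min(0),k.max(0))
go(.482,.3415,.085,20.5)"
```

```text
[[0.42539247 0.3212962  0.08      ]
 [0.53173303 0.36165198 0.08      ]
 [0.45833858 0.3944997  0.08      ]] [200 125] [358 262]
t 7.22 pos [0.4819 0.3305 0.1728] yaw 20.56 tilt 0.04 F [ 0.  -0.8 -1. ] w 0.443
tool shift cm [ 0.4  -1.02  8.78] rz 0.06
```

Emit:
{"method": "move_arm", "body": {"series": [{"translation":[0.1,-1.0,0],"turn":[0,0,0]},{"translation":[0,0,2],"turn":[0,0,0]},{"translation":[0,0,2.5],"turn":[0,0,0]},{"translation":[0,0,2.5],"turn":[0,0,0]},{"translation":[0,0,1.7],"turn":[0,0,0]},{"translation":[0,0,0],"turn":[0,0,0]},{"translation":[0,0,0],"turn":[0,0,0]},{"translation":[0,0,0],"turn":[0,0,0]}]}}

```text
time: 7.88
tool_pos: [0.4811, 0.3389, 0.0869]
tool_rot: [-0.0, 0.984, 0.176, 0.001]
wrist_force: [-0.3, -0.7, 0.2]
grip_width: 0.442
```

Emit:
{"method": "move_arm", "body": {"series": [{"translation":[0,0,0],"turn":[0,0,0]},{"translation":[0,0,0],"turn":[0,0,0]},{"translation":[0,0,0],"turn":[0,0,0]},{"translation":[0,0,0],"turn":[0,0,0]},{"translation":[0,0,0],"turn":[0,0,0]},{"translation":[0,0,-2],"turn":[0,0,0]},{"translation":[0,0,-3],"turn":[0,0,0]},{"translation":[0,0,-3],"turn":[0,0,0]}], "grip": -0.2}}

```text
time: 8.55
tool_pos: [0.4795, 0.3385, 0.166]
tool_rot: [0.0, 0.984, 0.177, -0.001]
wrist_force: [0.7, -0.4, 0.2]
grip_width: 0.601
```

```bash
python3 -c "
from h import *
go(.478,.0722,.18,20.5)
w=cam('wrist'); save(w,'w4')
go(.478,.0722,.18,20.5)"
```

```text
t 8.55 pos [0.4795 0.3385 0.166 ] yaw 20.40 tilt 0.13 F [ 0.7 -0.4  0.2] w 0.601
tool shift cm [-9.43 24.91 -1.37] rz -0.1
t 8.60 pos [0.4822 0.3413 0.1725] yaw 20.40 tilt 0.42 F [1.2 2.1 3.9] w 0.597
tool shift cm [-9.77 25.08 -0.88] rz -0.1
```

View pics/w4.png

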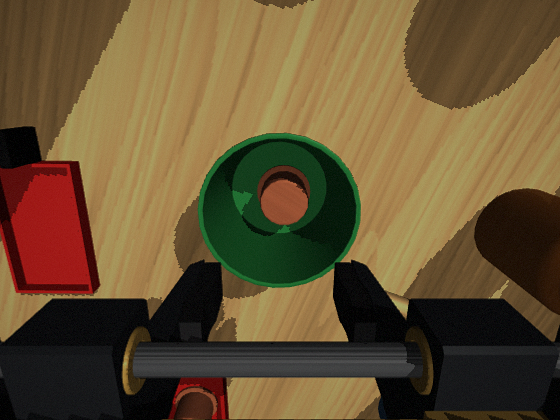

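```bash
python3 -c "
from h import *
w=cam('wrist');go(.479,.341,.1)
print(onz(w,[(284,203)],.042), 'rim', onz(w,[(199,210),(360,210),(280,133)],.08), 'floor',onz(w,[(235,185),(327,185),(280,141)],.004))"
```

```text
t 8.65 pos [0.4823 0.3413 0.1704] yaw 20.38 tilt 0.46 F [ 0.6 -0.   0.5] w 0.602
tool shift cm [-0.37 -0.07  7.04] rz None
[[0.48796656 0.34239379 0.042     ]] rim [[0.4275034  0.32675179 0.08      ]
 [0.53626311 0.36701415 0.08      ]
 [0.46302052 0.3978717  0.08      ]] floor [[0.44417908 0.33241108 0.004     ]
 [0.52422302 0.36209101 0.004     ]
 [0.46912728 0.38464514 0.004     ]]
```

Pod_a stands upright in the pot at (284,203). Next is pod_b.

Emit:
{"method": "move_arm", "body": {"series": [{"translation":[-1.37,3.58,0],"turn":[0,0,0]},{"translation":[-1.37,3.58,0],"turn":[0,0,0]},{"translation":[-1.37,3.58,0],"turn":[0,0,0]},{"translation":[-1.37,3.58,0],"turn":[0,0,0]},{"translation":[-1.37,3.58,0],"turn":[0,0,0]},{"translation":[-1.37,3.58,0],"turn":[0,0,0]},{"translation":[-1.37,3.58,0],"turn":[0,0,0]},{"translation":[0,0,0],"turn":[0,0,0]}], "grip": -1}}

```text
time: 9.32
tool_pos: [0.477, 0.0615, 0.1645]
tool_rot: [0.002, 0.985, 0.172, -0.002]
wrist_force: [0.5, -0.2, -0.6]
grip_width: 1.0
```

Emit:
{"method": "move_arm", "body": {"series": [{"translation":[0,0,1],"turn":[0,0,0]},{"translation":[0,0,2],"turn":[0,0,0]},{"translation":[0,0,2.5],"turn":[0,0,0]},{"translation":[0,0,2.5],"turn":[0,0,0]},{"translation":[0,0,1],"turn":[0,0,0]},{"translation":[0,0,0],"turn":[0,0,0]},{"translation":[0,0,0],"turn":[0,0,0]},{"translation":[0,0,0],"turn":[0,0,0]}]}}

```text
time: 9.98
tool_pos: [0.4783, 0.0716, 0.0766]
tool_rot: [-0.0, 0.984, 0.177, 0.001]
wrist_force: [0.7, 0.7, -0.3]
grip_width: 0.996
```

```bash
python3 -c "
from h import *
go(.478,.0722,.023,20.5)
w=cam('wrist'); save(w,'w5'); print(proj(w,[.478,.0722,.042]))"
```

```text
t 9.98 pos [0.4783 0.0716 0.0766] yaw 20.44 tilt 0.09 F [ 0.7  0.7 -0.3] w 0.996
tool shift cm [-0.02 -0.07  5.36] rz -0.06
[[278.22173381 249.42170589]]
```

View pics/w5.png

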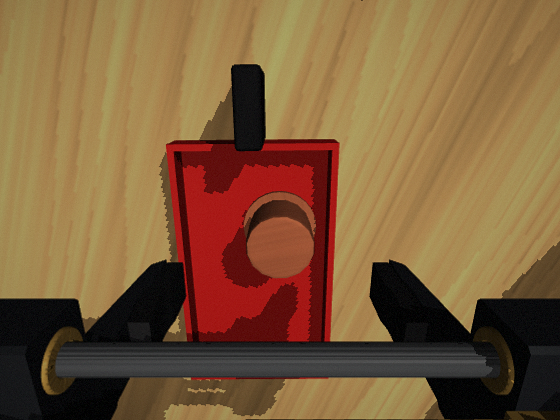

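Emit:
{"method": "move_arm", "body": {"series": [{"translation":[0,0,1],"turn":[0,0,0]},{"translation":[0,0,1.5],"turn":[0,0,0]},{"translation":[0,0,1.5],"turn":[0,0,0]},{"translation":[0,0,0.8],"turn":[0,0,0]},{"translation":[0,0,0.5],"turn":[0,0,0]},{"translation":[0,0,0],"turn":[0,0,0]},{"translation":[0,0,0],"turn":[0,0,0]},{"translation":[0,0,0],"turn":[0,0,0]}]}}

```text
time: 10.7
tool_pos: [0.4781, 0.0708, 0.0233]
tool_rot: [-0.0, 0.984, 0.177, 0.001]
wrist_force: [-0.6, 0.1, 1.3]
grip_width: 0.999
```

Emit:
{"method": "move_arm", "body": {"series": [{"translation":[0,0,0],"turn":[0,0,0]},{"translation":[0,0,0],"turn":[0,0,0]},{"translation":[0,0,0],"turn":[0,0,0]},{"translation":[0,0,0],"turn":[0,0,0]},{"translation":[0,0,0],"turn":[0,0,0]},{"translation":[0,0,0],"turn":[0,0,0]},{"translation":[0,0,0],"turn":[0,0,0]},{"translation":[0,0,0],"turn":[0,0,0]}], "grip": 1}}

```text
time: 11.37
tool_pos: [0.4777, 0.0706, 0.0227]
tool_rot: [0.0, 0.984, 0.177, 0.0]
wrist_force: [0.2, 1.0, 0.7]
grip_width: 0.443
```

Emit:
{"method": "move_arm", "body": {"series": [{"translation":[0,0,-0.5],"turn":[0,0,0]},{"translation":[0,0,-1.5],"turn":[0,0,0]},{"translation":[0,0,-2.5],"turn":[0,0,0]},{"translation":[0,0,-3],"turn":[0,0,0]},{"translation":[0,0,-3],"turn":[0,0,0]},{"translation":[0,0,-2.5],"turn":[0,0,0]},{"translation":[0,0,-1.5],"turn":[0,0,0]},{"translation":[0,0,0],"turn":[0,0,0]}]}}

```text
time: 12.03
tool_pos: [0.4795, 0.0711, 0.171]
tool_rot: [0.0, 0.984, 0.177, 0.003]
wrist_force: [0.1, 0.4, -0.7]
grip_width: 0.449
```

```bash
python3 -c "
from h import *
go(.457,.332,.17,20.5)"
```

```text
t 12.03 pos [0.4795 0.0711 0.171 ] yaw 20.37 tilt 0.32 F [ 0.1  0.4 -0.7] w 0.449
tool shift cm [  6.97 -25.25   0.09] rz -0.13
```

Emit:
{"method": "move_arm", "body": {"series": [{"translation":[1,-3,0],"turn":[0,0,0]},{"translation":[1,-3.6,0],"turn":[0,0,0]},{"translation":[1,-3.7,0],"turn":[0,0,0]},{"translation":[1,-3.7,0],"turn":[0,0,0]},{"translation":[1,-3.7,0],"turn":[0,0,0]},{"translation":[1,-3.6,0],"turn":[0,0,0]},{"translation":[0.6,-2.5,0],"turn":[0,0,0]},{"translation":[0.4,-1.5,0],"turn":[0,0,0]}]}}

```text
time: 12.7
tool_pos: [0.453, 0.336, 0.167]
tool_rot: [-0.001, 0.984, 0.179, -0.001]
wrist_force: [0.4, 0.3, -0.2]
grip_width: 0.447
```

Emit:
{"method": "move_arm", "body": {"series": [{"translation":[0,0,0],"turn":[0,0,0]},{"translation":[0,0,0],"turn":[0,0,0]},{"translation":[0,0,1.5],"turn":[0,0,0]},{"translation":[0,0,2],"turn":[0,0,0]},{"translation":[0,0,2],"turn":[0,0,0]},{"translation":[0,0,1],"turn":[0,0,0]},{"translation":[0,0,0],"turn":[0,0,0]},{"translation":[0,0,0],"turn":[0,0,0]}]}}

```text
time: 13.37
tool_pos: [0.4553, 0.331, 0.1025]
tool_rot: [0.0, 0.984, 0.176, -0.0]
wrist_force: [0.4, -0.2, -0.1]
grip_width: 0.442
```

```bash
python3 -c "
from h import *
go(.457,.332,.088,20.5)
w=cam('wrist'); save(w,'w6')
m=cv2.inRange(hsv(w),(45,90,20),(85,255,255)); k=max(cv2.findContours(m,0,1)[0],key=cv2.contourArea)[:,0]
i,j,l=k[:,0].argmin(),k[:,0].argmax(),k[:,1].argmin(); print(k[[i,j,l]],onz(w,k[[i,j,l]],.08))"
```

```text
t 13.37 pos [0.4553 0.331  0.1025] yaw 20.31 tilt 0.07 F [ 0.4 -0.2 -0.1] w 0.442
tool shift cm [ 0.2  -0.03  1.45] rz -0.19
[[219 245]
 [435 245]
 [340 149]] [[0.42283964 0.32829012 0.08      ]
 [0.529369   0.36789293 0.08      ]
 [0.46236318 0.39660623 0.08      ]]
```

View pics/w6.png

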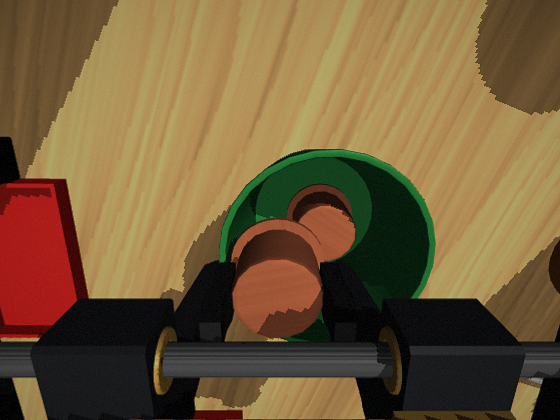

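Emit:
{"method": "move_arm", "body": {"series": [{"translation":[0.35,-0.2,0],"turn":[0,0,0]},{"translation":[0,0,0],"turn":[0,0,0]},{"translation":[0,0,0.6],"turn":[0,0,0]},{"translation":[0,0,0.6],"turn":[0,0,0]},{"translation":[0,0,0],"turn":[0,0,0]},{"translation":[0,0,0],"turn":[0,0,0]},{"translation":[0,0,0],"turn":[0,0,0]},{"translation":[0,0,0],"turn":[0,0,0]}]}}

```text
time: 14.08
tool_pos: [0.4577, 0.3353, 0.0908]
tool_rot: [-0.0, 0.984, 0.177, -0.0]
wrist_force: [-0.1, 0.8, 0.0]
grip_width: 0.444
```

Emit:
{"method": "move_arm", "body": {"series": [{"translation":[0,0,0],"turn":[0,0,0]},{"translation":[0,0,0],"turn":[0,0,0]},{"translation":[0,0,0],"turn":[0,0,0]},{"translation":[0,0,0],"turn":[0,0,0]},{"translation":[0,0,0],"turn":[0,0,0]},{"translation":[0,0,-2],"turn":[0,0,0]},{"translation":[0,0,-3],"turn":[0,0,0]},{"translation":[0,0,-3],"turn":[0,0,0]}], "grip": -0.2}}

```text
time: 14.75
tool_pos: [0.457, 0.3348, 0.171]
tool_rot: [0.0, 0.984, 0.177, -0.001]
wrist_force: [-0.7, 0.1, -0.0]
grip_width: 0.6
```

```bash
python3 -c "
from h import *
go(.44,.15,.18,20.5)
w=cam('wrist'); save(w,'w7'); s=cam('scene'); save(s,'s7',(240,200,440,300),4)"
```

```text
t 14.75 pos [0.457  0.3348 0.171 ] yaw 20.40 tilt 0.13 F [-0.7  0.1 -0. ] w 0.600
tool shift cm [-8.04 16.73 -0.88] rz -0.1
```

View pics/w7.png

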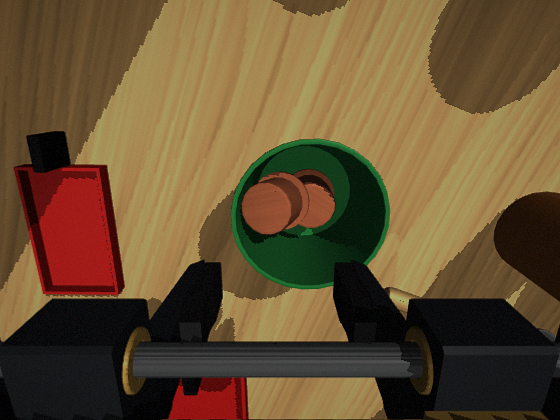

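View pics/s7.png

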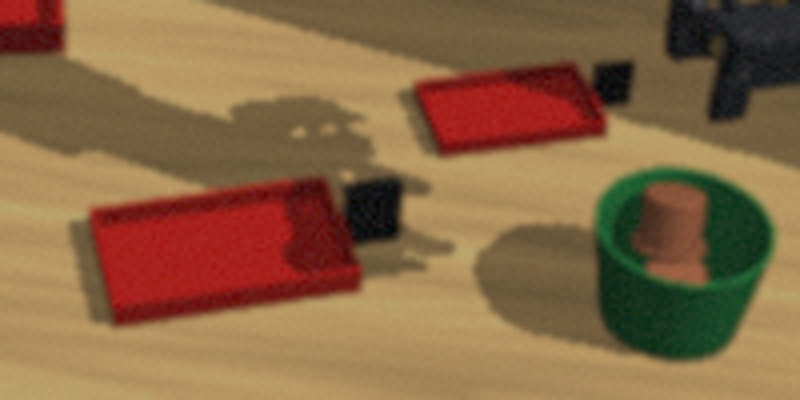

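```bash
python3 -c "
from h import *
go(None,0,0)
w=cam('wrist'); s=cam('scene'); save(w,'w8',(200,120,420,300),3.5)
print(two(w,(270,205),s,(240+675/4,200+195/4)))"
```

```text
t 14.85 pos [0.4597 0.3376 0.1752] yaw 20.38 tilt 0.44 F [ 0.6 -0.1  0.8] w 0.600
(array([0.45128615, 0.33919602, 0.07611889]), np.float64(0.006363715901671734))
```

View pics/w8.png

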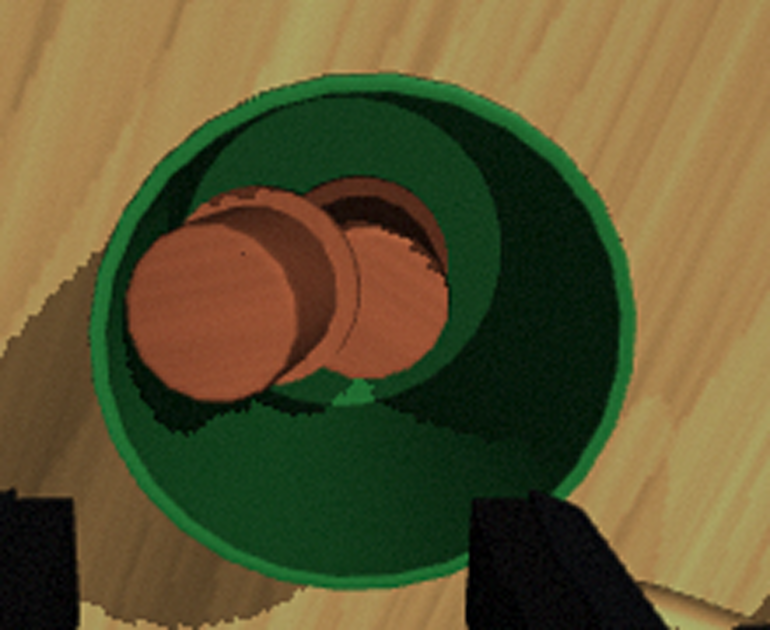

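Pod_b leans on pod_a and the wall, inside the pot with its top about level with the rim. I'm moving on to the tray grip.

Emit:
{"method": "move_arm", "body": {"series": [{"translation":[-1.43,2.85,0],"turn":[0,0,0]},{"translation":[-1.43,2.85,0],"turn":[0,0,0]},{"translation":[-1.43,2.85,0],"turn":[0,0,0]},{"translation":[-1.43,2.85,0],"turn":[0,0,0]},{"translation":[-1.43,2.85,0],"turn":[0,0,0]},{"translation":[-1.43,2.85,0],"turn":[0,0,0]},{"translation":[0,0,0],"turn":[0,0,0]},{"translation":[0,0,0],"turn":[0,0,0]}], "grip": -1}}

```text
time: 15.62
tool_pos: [0.4361, 0.1428, 0.1696]
tool_rot: [0.001, 0.985, 0.175, -0.001]
wrist_force: [-1.0, 0.3, -0.3]
grip_width: 0.997
```

Emit:
{"method": "move_arm", "body": {"series": [{"translation":[0,0,2.5],"turn":[0,0,0]},{"translation":[0,0,2.5],"turn":[0,0,0]},{"translation":[0,0,2],"turn":[0,0,0]},{"translation":[0,0,1],"turn":[0,0,0]},{"translation":[0,0,0],"turn":[0,0,0]},{"translation":[0,0,0],"turn":[0,0,0]},{"translation":[0,0,0],"turn":[0,0,0]},{"translation":[0,0,0],"turn":[0,0,0]}]}}

```text
time: 16.28
tool_pos: [0.4376, 0.1456, 0.0917]
tool_rot: [-0.0, 0.984, 0.177, 0.001]
wrist_force: [0.3, -0.1, 0.0]
grip_width: 0.999
```

```bash
python3 -c "
from h import *
go(.436,.147,.011,20.5)
w=cam('wrist'); save(w,'w9'); print(proj(w,[[.4317,.157,.05],[.4457,.1197,.05]]))"
```

```text
t 16.28 pos [0.4376 0.1456 0.0917] yaw 20.39 tilt 0.11 F [ 0.3 -0.1  0. ] w 0.999
tool shift cm [-0.12 -0.18  8.07] rz -0.11
[[275.52713471 225.06432754]
 [275.7912325  286.05521974]]
```

View pics/w9.png

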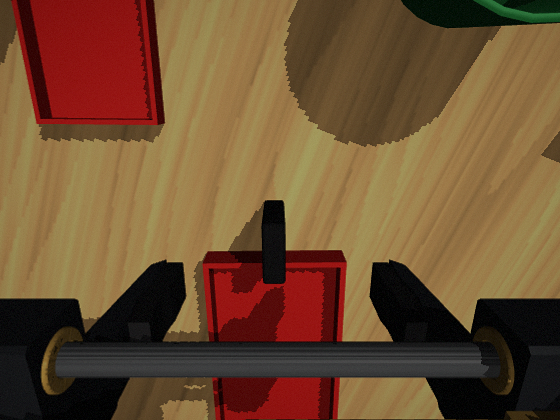

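The grip is at columns 263–285, rows 226–283, which matches prediction, so I'm descending.

Emit:
{"method": "move_arm", "body": {"series": [{"translation":[-0.1,-0.15,1.5],"turn":[0,0,0]},{"translation":[0,0,2],"turn":[0,0,0]},{"translation":[0,0,2],"turn":[0,0,0]},{"translation":[0,0,1.5],"turn":[0,0,0]},{"translation":[0,0,0.9],"turn":[0,0,0]},{"translation":[0,0,0],"turn":[0,0,0]},{"translation":[0,0,0],"turn":[0,0,0]},{"translation":[0,0,0],"turn":[0,0,0]}]}}

```text
time: 17.0
tool_pos: [0.4361, 0.1464, 0.0126]
tool_rot: [-0.0, 0.984, 0.177, 0.001]
wrist_force: [0.5, -0.4, 0.3]
grip_width: 0.998
```

Emit:
{"method": "move_arm", "body": {"series": [{"translation":[0,0,0],"turn":[0,0,0]},{"translation":[0,0,0],"turn":[0,0,0]},{"translation":[0,0,0],"turn":[0,0,0]},{"translation":[0,0,0],"turn":[0,0,0]},{"translation":[0,0,0],"turn":[0,0,0]},{"translation":[0,0,0],"turn":[0,0,0]},{"translation":[0,0,0],"turn":[0,0,0]},{"translation":[0,0,0],"turn":[0,0,0]}], "grip": 1}}

```text
time: 17.67
tool_pos: [0.4353, 0.1461, 0.0117]
tool_rot: [0.0, 0.984, 0.177, -0.0]
wrist_force: [-1.1, 0.4, 0.4]
grip_width: 0.42
```

```bash
python3 -c "
from h import *
go(.531,-.042,.011,-4.3)"
```

```text
t 17.67 pos [0.4353 0.1461 0.0117] yaw 20.38 tilt 0.01 F [-1.1  0.4  0.4] w 0.420
tool shift cm [ 2.42 20.97  0.07] rz 24.68
```

Emit:
{"method": "move_arm", "body": {"series": [{"translation":[0,0,0],"turn":[0,0,0]},{"translation":[0,0,0],"turn":[0,0,0]},{"translation":[0,0,0],"turn":[0,0,0]},{"translation":[0,0,0],"turn":[0,0,0]},{"translation":[0,0,0],"turn":[0,0,0]},{"translation":[0,0,0],"turn":[0,0,0]},{"translation":[0,0,0],"turn":[0,0,0]},{"translation":[0,0,0],"turn":[0,0,0]}]}}

```text
time: 18.33
tool_pos: [0.4354, 0.1462, 0.0117]
tool_rot: [-0.0, 0.984, 0.177, 0.0]
wrist_force: [0.2, 0.2, -1.0]
grip_width: 0.157
```

Emit:
{"method": "move_arm", "body": {"series": [{"translation":[0,0,0],"turn":[0,0,2]},{"translation":[0,0,0],"turn":[0,0,3.5]},{"translation":[0,0,0],"turn":[0,0,3.5]},{"translation":[0,0,0],"turn":[0,0,3.5]},{"translation":[0,0,0],"turn":[0,0,3.5]},{"translation":[0,0,0],"turn":[0,0,3.5]},{"translation":[0,0,0],"turn":[0,0,3.5]},{"translation":[0,0,0],"turn":[0,0,1.7]}]}}

```text
time: 19.0
tool_pos: [0.4355, 0.1462, 0.0117]
tool_rot: [0.0, 0.999, -0.039, 0.0]
wrist_force: [0.7, 0.2, -1.8]
grip_width: 0.151
```

```bash
python3 -c "
from h import *
go(.538,.055,.011,-4.3)
t=cam('top'); save(t,'t10',(200,150,360,270),5)"
```

```text
t 19.00 pos [0.4355 0.1462 0.0117] yaw -4.47 tilt 0.01 F [ 0.7  0.2 -1.8] w 0.151
tool shift cm [10.93  8.29  0.07] rz -0.17
```

View pics/t10.png

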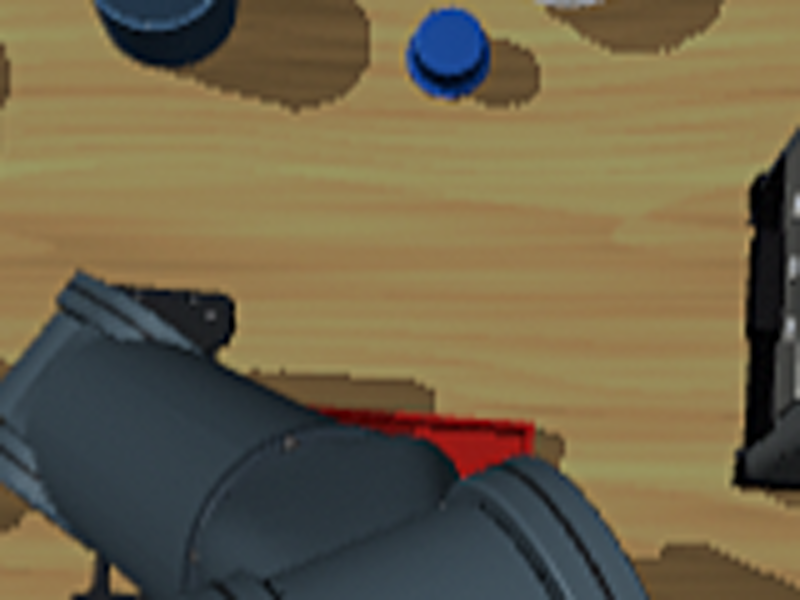

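Emit:
{"method": "move_arm", "body": {"series": [{"translation":[1,0.8,0],"turn":[0,0,0]},{"translation":[1.5,1.1,0],"turn":[0,0,0]},{"translation":[2,1.5,0],"turn":[0,0,0]},{"translation":[2,1.5,0],"turn":[0,0,0]},{"translation":[2,1.5,0],"turn":[0,0,0]},{"translation":[1.4,1.1,0],"turn":[0,0,0]},{"translation":[1,0.8,0],"turn":[0,0,0]},{"translation":[0,0,0],"turn":[0,0,0]}]}}

```text
time: 19.72
tool_pos: [0.5397, 0.0527, 0.0117]
tool_rot: [0.0, 0.999, -0.039, 0.001]
wrist_force: [0.9, -1.6, 1.7]
grip_width: 0.157
```

```bash
python3 -c "
from h import *
go(.538,.055,.011,-4.3)
t=cam('top'); save(t,'t11',(200,150,360,270),5)
s=cam('scene'); save(s,'s11')
go(.538,.055,.011,-4.3)
"
```

```text
t 19.72 pos [0.5397 0.0527 0.0117] yaw -4.47 tilt 0.10 F [ 0.9 -1.6  1.7] w 0.157
tool shift cm [-0.18 -0.22  0.07] rz -0.17
t 19.82 pos [0.5379 0.0549 0.0117] yaw -4.31 tilt 0.03 F [ 1.3 -2.   0.7] w 0.157
tool shift cm [ 0.01 -0.01  0.07] rz -0.01
```

View pics/t11.png

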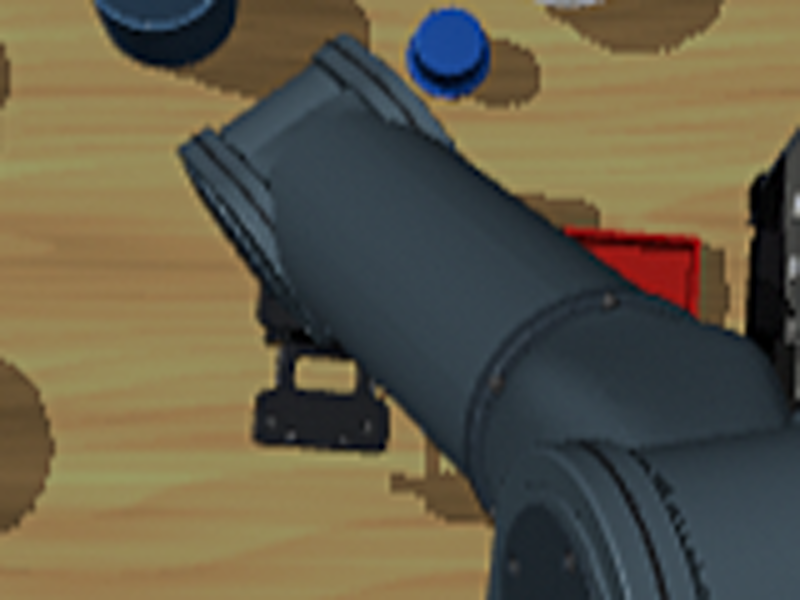

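View pics/s11.png

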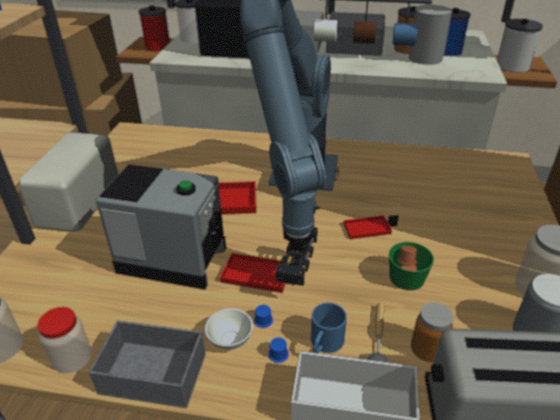

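```bash
python3 -c "
from h import *
t=cam('top'); s=cam('scene'); save(s,'s12',(90,200,330,300),3.3); 
a=onz(t,[(200+p[0]/5,150+p[1]/5) for p in((567,230),(698,238),(698,310))],.02); print(a)
v=a[1]-a[0];print(np.degrees(np.arctan2(v[1],v[0])))
d=np.array([np.cos(np.radians(-94.3)),np.sin(np.radians(-94.3)),0]);n=np.array([-d[1],d[0],0])
for p in a: q=p-[.521,-.172,0]; print('bay x %.4f y %.4f'%(q@d,q@n))
"
```

```text
[[ 0.57825717 -0.07369212  0.02      ]
 [ 0.57388474 -0.14644064  0.02      ]
 [ 0.53335454 -0.14574706  0.02      ]]
-93.43953103668832
bay x -0.1023 y 0.0497
bay x -0.0295 y 0.0508
bay x -0.0271 y 0.0104
```

View pics/s12.png

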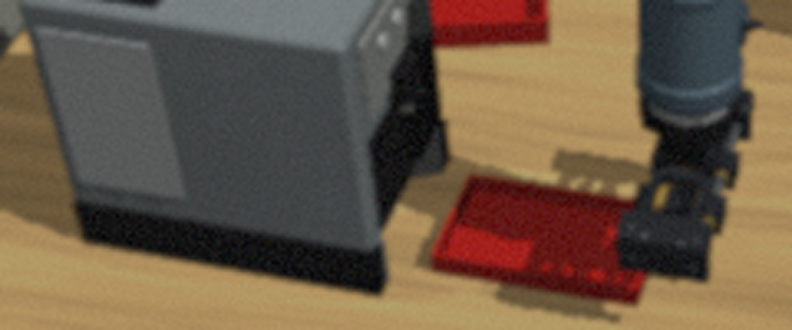

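The tray is centred on the bay to within about 1 mm, with the nose 29 mm out, so I'm inserting it slowly along tool +y.

Emit:
{"method": "move_arm", "body": {"series": [{"translation":[0,0.4,0],"turn":[0,0,0]},{"translation":[0,0.6,0],"turn":[0,0,0]},{"translation":[0,0.6,0],"turn":[0,0,0]},{"translation":[0,0.6,0],"turn":[0,0,0]},{"translation":[0,0.6,0],"turn":[0,0,0]},{"translation":[0,0.6,0],"turn":[0,0,0]},{"translation":[0,0.6,0],"turn":[0,0,0]},{"translation":[0,0.5,0],"turn":[0,0,0]}]}}

```text
time: 20.58
tool_pos: [0.5344, 0.0094, 0.0117]
tool_rot: [0.0, 0.999, -0.038, -0.0]
wrist_force: [0.6, 1.9, 0.3]
grip_width: 0.156
```

Emit:
{"method": "move_arm", "body": {"series": [{"translation":[0,0.3,0],"turn":[0,0,0]},{"translation":[0,0.4,0],"turn":[0,0,0]},{"translation":[0,0.4,0],"turn":[0,0,0]},{"translation":[0,0.4,0],"turn":[0,0,0]},{"translation":[0,0.4,0],"turn":[0,0,0]},{"translation":[0,0.4,0],"turn":[0,0,0]},{"translation":[0,0,0],"turn":[0,0,0]},{"translation":[0,0,0],"turn":[0,0,0]}]}}

```text
time: 21.25
tool_pos: [0.5327, -0.0139, 0.0117]
tool_rot: [0.001, 0.999, -0.038, -0.0]
wrist_force: [0.1, -1.6, 1.3]
grip_width: 0.154
```

```bash
python3 -c "
from h import *
go(.527,-.094,.011,-4.3); print(status.state()['wrist_torque'])
t=cam('top'); save(t,'t13',(200,150,360,270),5)"
```

```text
t 21.25 pos [ 0.5327 -0.0139  0.0117] yaw -4.38 tilt 0.08 F [ 0.1 -1.6  1.3] w 0.154
tool shift cm [0.05 8.03 0.08] rz -0.08
[-0.39416879 -0.11708384 -0.00508165]
```

View pics/t13.png

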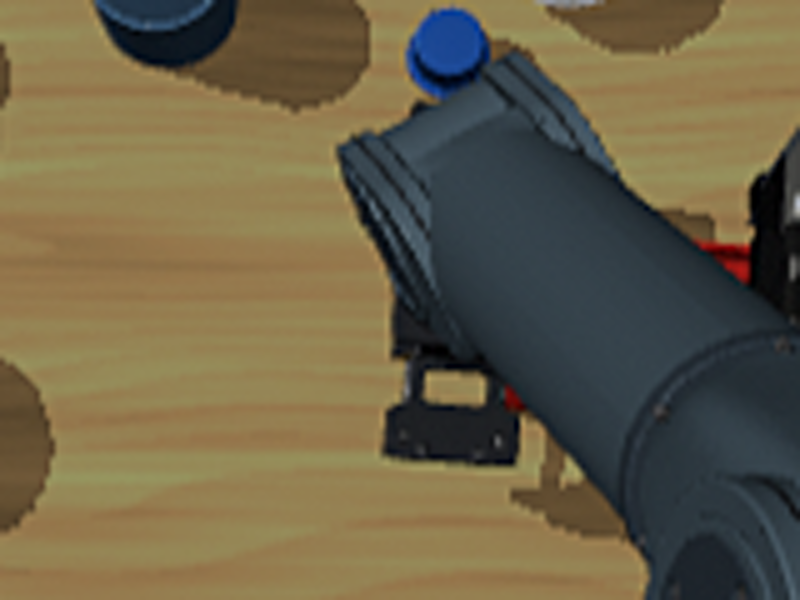

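No contact force with the nose about 40 mm in, so I'm continuing.

Emit:
{"method": "move_arm", "body": {"series": [{"translation":[0,0.4,0],"turn":[0,0,0]},{"translation":[0,0.5,0],"turn":[0,0,0]},{"translation":[0,0.5,0],"turn":[0,0,0]},{"translation":[0,0.5,0],"turn":[0,0,0]},{"translation":[0,0.5,0],"turn":[0,0,0]},{"translation":[0,0.5,0],"turn":[0,0,0]},{"translation":[0,0.5,0],"turn":[0,0,0]},{"translation":[0,0.3,0],"turn":[0,0,0]}]}}

```text
time: 21.97
tool_pos: [0.5299, -0.0504, 0.0117]
tool_rot: [0.0, 0.999, -0.038, -0.0]
wrist_force: [-0.6, 2.8, 0.5]
grip_width: 0.159
```

Emit:
{"method": "move_arm", "body": {"series": [{"translation":[0,0.4,0],"turn":[0,0,0]},{"translation":[0,0.5,0],"turn":[0,0,0]},{"translation":[0,0.5,0],"turn":[0,0,0]},{"translation":[0,0.5,0],"turn":[0,0,0]},{"translation":[0,0.4,0],"turn":[0,0,0]},{"translation":[0,0.2,0],"turn":[0,0,0]},{"translation":[0,0,0],"turn":[0,0,0]},{"translation":[0,0,0],"turn":[0,0,0]}]}}

```text
time: 22.63
tool_pos: [0.5279, -0.0756, 0.0117]
tool_rot: [0.001, 0.999, -0.038, -0.0]
wrist_force: [0.4, -1.5, 1.7]
grip_width: 0.156
```

```bash
python3 -c "
from h import *
go(.527,-.094,.011,-4.3); print(status.state()['wrist_torque'])
s=cam('scene'); save(s,'s14',(90,130,330,300),3.3)"
```

```text
t 22.63 pos [ 0.5279 -0.0756  0.0117] yaw -4.37 tilt 0.07 F [ 0.4 -1.5  1.7] w 0.156
tool shift cm [0.05 1.84 0.07] rz -0.07
[-0.35654921 -0.11335148 -0.02735189]
```

View pics/s14.png

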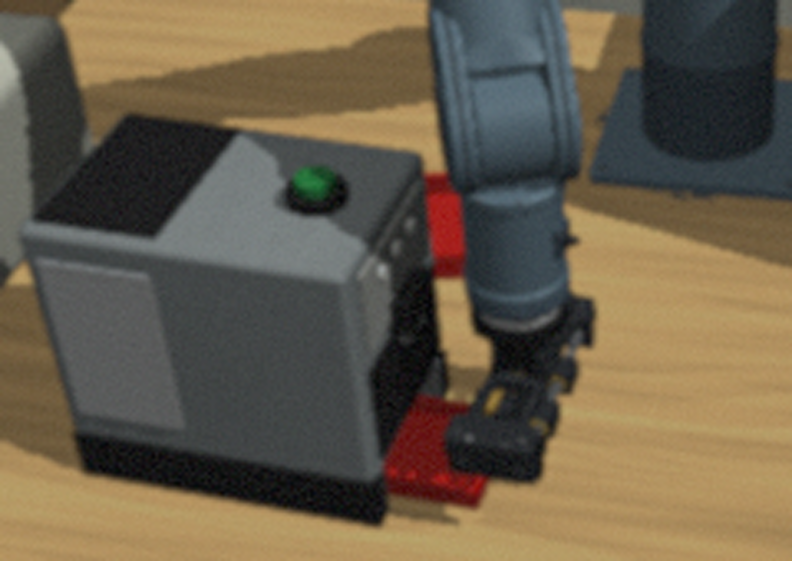

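Emit:
{"method": "move_arm", "body": {"series": [{"translation":[0,0.2,0],"turn":[0,0,0]},{"translation":[0,0.2,0],"turn":[0,0,0]},{"translation":[0,0.2,0],"turn":[0,0,0]},{"translation":[0,0.2,0],"turn":[0,0,0]},{"translation":[0,0.2,0],"turn":[0,0,0]},{"translation":[0,0.2,0],"turn":[0,0,0]},{"translation":[0,0.1,0],"turn":[0,0,0]},{"translation":[0,0,0],"turn":[0,0,0]}]}}

```text
time: 23.35
tool_pos: [0.527, -0.0879, 0.0117]
tool_rot: [0.0, 0.999, -0.038, -0.0]
wrist_force: [0.7, 1.7, 1.3]
grip_width: 0.157
```

Emit:
{"method": "move_arm", "body": {"series": [{"translation":[0,0.1,0],"turn":[0,0,0]},{"translation":[0,0.1,0],"turn":[0,0,0]},{"translation":[0,0.1,0],"turn":[0,0,0]},{"translation":[0,0.05,0],"turn":[0,0,0]},{"translation":[0,0.05,0],"turn":[0,0,0]},{"translation":[0,0.05,0],"turn":[0,0,0]},{"translation":[0,0,0],"turn":[0,0,0]},{"translation":[0,0,0],"turn":[0,0,0]}]}}

```text
time: 24.02
tool_pos: [0.5267, -0.092, 0.0117]
tool_rot: [0.0, 0.999, -0.038, 0.0]
wrist_force: [1.3, 1.8, 0.5]
grip_width: 0.16
```

```bash
python3 -c "
from h import *
go(.527,-.094,.011,-4.3); print(status.state()['wrist_torque'])"
```

```text
t 24.02 pos [ 0.5267 -0.092   0.0117] yaw -4.33 tilt 0.01 F [1.3 1.8 0.5] w 0.160
tool shift cm [0.04 0.2  0.07] rz -0.03
[ 4.35865028e-01 -1.26247841e-01  4.05396424e-04]
```

Emit:
{"method": "move_arm", "body": {"series": [{"translation":[0,0.05,0],"turn":[0,0,0]},{"translation":[0,0.05,0],"turn":[0,0,0]},{"translation":[0,0.05,0],"turn":[0,0,0]},{"translation":[0,0.05,0],"turn":[0,0,0]},{"translation":[0,0.05,0],"turn":[0,0,0]},{"translation":[0,0.05,0],"turn":[0,0,0]},{"translation":[0,0,0],"turn":[0,0,0]},{"translation":[0,0,0],"turn":[0,0,0]}]}}

```text
time: 24.68
tool_pos: [0.5266, -0.094, 0.0117]
tool_rot: [-0.001, 0.999, -0.037, 0.0]
wrist_force: [1.5, 5.5, 0.8]
grip_width: 0.157
```

```bash
python3 -c "
from h import *
go(.527,-.094,.011,-4.3); print(status.state()['wrist_torque'])"
```

```text
t 24.68 pos [ 0.5266 -0.094   0.0117] yaw -4.29 tilt 0.06 F [1.5 5.5 0.8] w 0.157
tool shift cm [ 0.04 -0.01  0.07] rz 0.01
[ 1.05384873 -0.15642502 -0.05961327]
```

Emit:
{"method": "move_arm", "body": {"series": [{"translation":[0,0.05,0],"turn":[0,0,0]},{"translation":[0,0.05,0],"turn":[0,0,0]},{"translation":[0,0.05,0],"turn":[0,0,0]},{"translation":[0,0,0],"turn":[0,0,0]},{"translation":[0,0,0],"turn":[0,0,0]},{"translation":[0,0,0],"turn":[0,0,0]},{"translation":[0,0,0],"turn":[0,0,0]},{"translation":[0,0,0],"turn":[0,0,0]}]}}

```text
time: 25.35
tool_pos: [0.527, -0.0942, 0.0117]
tool_rot: [-0.001, 0.999, -0.037, 0.001]
wrist_force: [0.8, 8.1, 0.1]
grip_width: 0.155
```

```bash
python3 -c "
from h import *
go(.527,-.094,.011,-4.3); print(status.state()['wrist_torque'])"
```

```text
t 25.35 pos [ 0.527  -0.0942  0.0117] yaw -4.24 tilt 0.17 F [0.8 8.1 0.1] w 0.155
tool shift cm [ 0.   -0.02  0.07] rz 0.06
[ 1.51952227 -0.31305557 -0.03265025]
```

The force rises to 8 N with no further motion, and the TCP is at the predicted home position. I'm opening and lifting.

Emit:
{"method": "move_arm", "body": {"series": [{"translation":[0,0,0],"turn":[0,0,0]},{"translation":[0,0,0],"turn":[0,0,0]},{"translation":[0,0,0],"turn":[0,0,0]},{"translation":[0,0,0],"turn":[0,0,0]},{"translation":[0,0,0],"turn":[0,0,0]},{"translation":[0,0,0],"turn":[0,0,0]},{"translation":[0,0,-0.5],"turn":[0,0,0]},{"translation":[0,0,-1.5],"turn":[0,0,0]}], "grip": -0.2}}

```text
time: 26.02
tool_pos: [0.5249, -0.0963, 0.0307]
tool_rot: [-0.0, 0.999, -0.038, -0.002]
wrist_force: [-1.0, 0.1, 0.2]
grip_width: 0.596
```

Emit:
{"method": "move_arm", "body": {"series": [{"translation":[0,-0.5,-2],"turn":[0,0,0]},{"translation":[0,-1.5,-2.5],"turn":[0,0,0]},{"translation":[0,-2,-3],"turn":[0,0,0]},{"translation":[0,-2,-3],"turn":[0,0,0]},{"translation":[0,-2,-3],"turn":[0,0,0]},{"translation":[0,-1,-2],"turn":[0,0,0]},{"translation":[0,0,0],"turn":[0,0,0]},{"translation":[0,0,0],"turn":[0,0,0]}]}}

```text
time: 26.68
tool_pos: [0.5337, -0.0063, 0.1878]
tool_rot: [0.0, 0.999, -0.037, 0.001]
wrist_force: [-0.4, -1.2, -0.7]
grip_width: 0.598
```

```bash
python3 -c "
from h import *
go(.519,-.2245,.4)
t=cam('top'); save(t,'t16',(250,130,490,270),3.3)
s=cam('scene'); save(s,'s16',(90,130,330,300),3.3)
w=cam('wrist'); save(w,'w16')
go(.519,-.2245,.4)
"
```

```text
t 26.68 pos [ 0.5337 -0.0063  0.1878] yaw -4.26 tilt 0.14 F [-0.4 -1.2 -0.7] w 0.598
tool shift cm [  0.2   21.87 -21.21] rz None
t 26.83 pos [ 0.5321 -0.008   0.1854] yaw -4.40 tilt 0.15 F [ 0.3  0.4 -0.6] w 0.598
tool shift cm [  0.3   21.71 -21.44] rz None
```

View pics/t16.png

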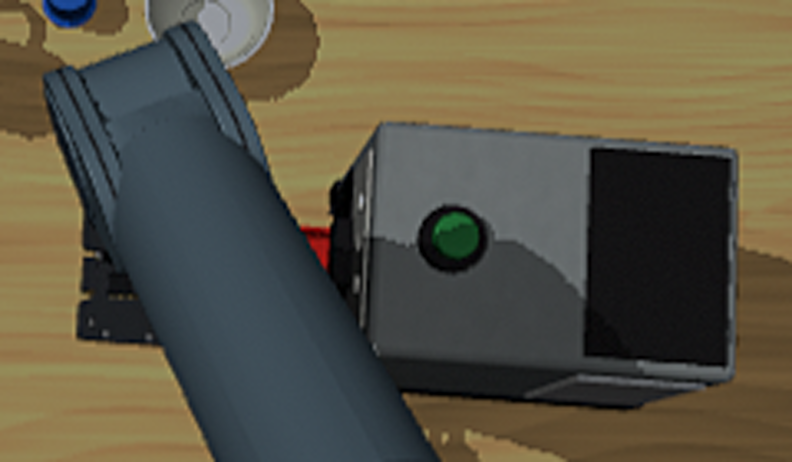

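View pics/s16.png

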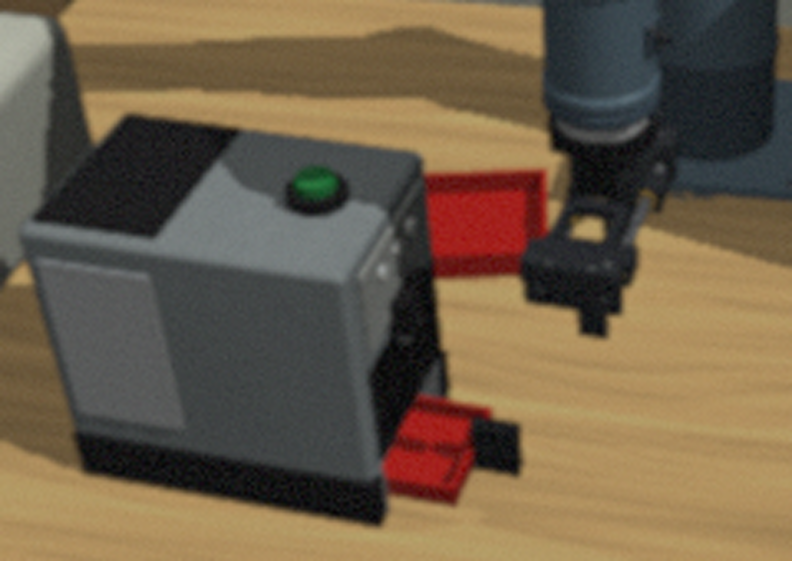

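View pics/w16.png

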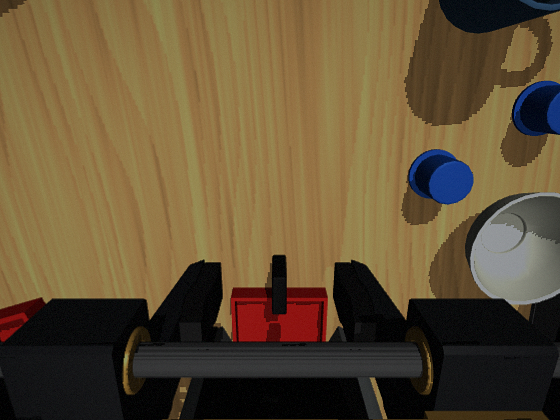

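```bash
python3 -c "
from h import *
w=cam('wrist'); s=cam('scene')
d=np.array([np.cos(np.radians(-94.3)),np.sin(np.radians(-94.3)),0]);n=np.array([-d[1],d[0],0])
a=np.r_[onz(w,[(231,291),(327,289)],.02),onz(s,[(90+490/3.3,130+410/3.3),(90+457/3.3,130+490/3.3)],.02)]
for p in a: q=p-[.521,-.172,0]; print('bay x %.4f y %.4f'%(q@d,q@n))
go(.519,-.2245,.4)
"
```

```text
bay x -0.0579 y -0.0500
bay x -0.0602 y 0.0479
bay x -0.0502 y -0.0453
bay x -0.0535 y 0.0505
t 26.93 pos [ 0.5323 -0.0077  0.1854] yaw -4.40 tilt 0.15 F [0.3 0.4 0.8] w 0.598
tool shift cm [  0.29  21.73 -21.45] rz None
```

```bash
python3 -c "
from h import *
w=cam('wrist'); s=cam('scene'); save(w,'w17',(210,240,350,350),5)
d=np.array([np.cos(np.radians(-94.3)),np.sin(np.radians(-94.3)),0]);n=np.array([-d[1],d[0],0])
for z,uv in((0,[(231,291),(327,289)]),(.02,[(232,303),(326,301)])):
  for p in onz(w,uv,z): q=p-[.521,-.172,0]; print('bay x %.4f y %.4f'%(q@d,q@n))
"
```

```text
bay x -0.0461 y -0.0529
bay x -0.0486 y 0.0512
bay x -0.0441 y -0.0494
bay x -0.0466 y 0.0476
```

View pics/w17.png

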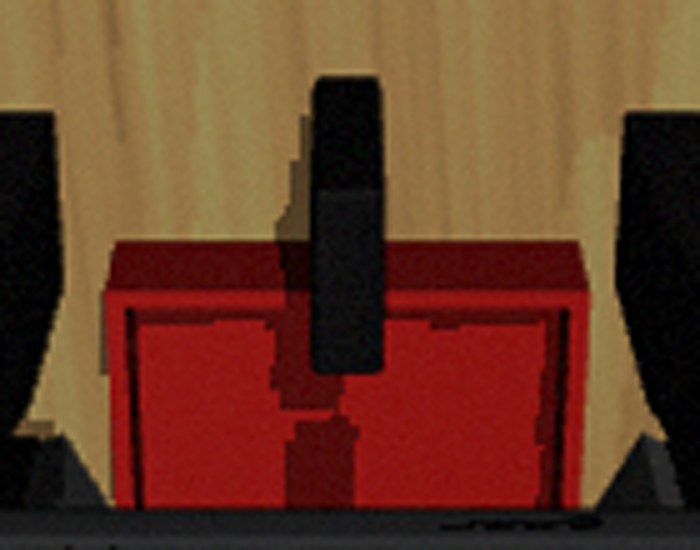

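The tray's rear wall is at about -0.049 on the bay axis, against -0.050 expected, and it is parallel, so it is home. Next is the button.

Emit:
{"method": "move_arm", "body": {"series": [{"translation":[0,0,-2],"turn":[0,0,0]},{"translation":[0,0,-3],"turn":[0,0,0]},{"translation":[0,0,-3],"turn":[0,0,0]},{"translation":[0,0,-3],"turn":[0,0,0]},{"translation":[0,1,-3],"turn":[0,0,0]},{"translation":[0.1,2,-1],"turn":[0,0,0]},{"translation":[0.1,2,0],"turn":[0,0,0]},{"translation":[0.1,3,0],"turn":[0,0,0]}], "grip": 1}}

```text
time: 27.7
tool_pos: [0.5306, -0.0856, 0.3376]
tool_rot: [-0.0, 0.999, -0.036, 0.001]
wrist_force: [0.3, -0.1, -0.6]
grip_width: 0.019
```

Emit:
{"method": "move_arm", "body": {"series": [{"translation":[0,3,0],"turn":[0,0,0]},{"translation":[0,3,0],"turn":[0,0,0]},{"translation":[0,3,0],"turn":[0,0,0]},{"translation":[0,2.5,0],"turn":[0,0,0]},{"translation":[0,1.5,0],"turn":[0,0,0]},{"translation":[0,0.7,0],"turn":[0,0,0]},{"translation":[0,0,0],"turn":[0,0,0]},{"translation":[0,0,0],"turn":[0,0,0]}]}}

```text
time: 28.37
tool_pos: [0.5199, -0.2223, 0.3364]
tool_rot: [-0.0, 0.999, -0.037, -0.0]
wrist_force: [-0.5, 0.1, -0.1]
grip_width: 0.005
```

```bash
python3 -c "
from h import *
go(.519,-.2248,.28)
s=cam('scene'); save(s,'s18',(90,70,330,250),3.3)
w=cam('wrist');
go(.519,-.2248,.28)
"
```

```text
t 28.37 pos [ 0.5199 -0.2223  0.3364] yaw -4.29 tilt 0.06 F [-0.5  0.1 -0.1] w 0.005
tool shift cm [-0.07  0.26  5.64] rz None
t 28.47 pos [ 0.5201 -0.2215  0.3367] yaw -4.19 tilt 0.04 F [-0.1  0.3 -0.4] w 0.003
tool shift cm [-0.09  0.35  5.67] rz None
```

View pics/s18.png

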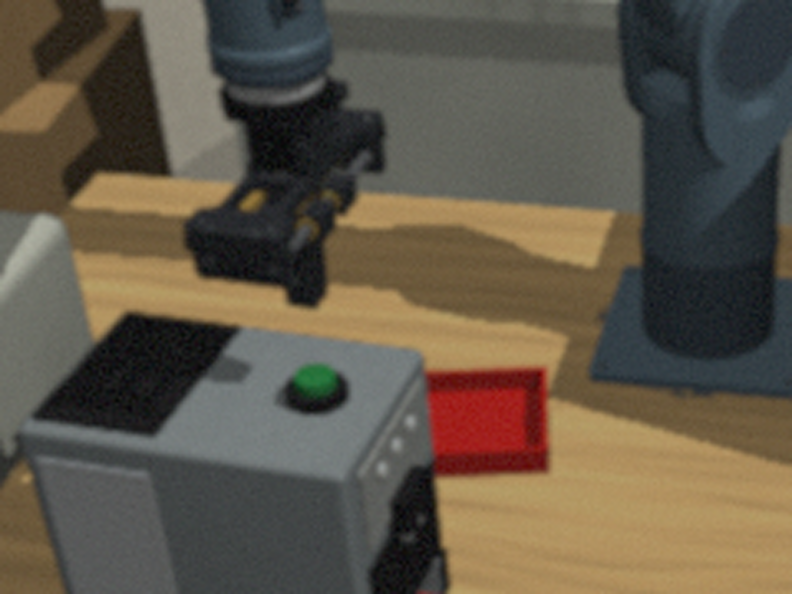

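Emit:
{"method": "move_arm", "body": {"series": [{"translation":[-0.08,0.3,1],"turn":[0,0,0]},{"translation":[0,0,1.5],"turn":[0,0,0]},{"translation":[0,0,1.5],"turn":[0,0,0]},{"translation":[0,0,1],"turn":[0,0,0]},{"translation":[0,0,0.7],"turn":[0,0,0]},{"translation":[0,0,0.3],"turn":[0,0,0]},{"translation":[0,0,0],"turn":[0,0,0]},{"translation":[0,0,0],"turn":[0,0,0]}]}}

```text
time: 29.13
tool_pos: [0.5191, -0.2261, 0.2771]
tool_rot: [0.0, 0.999, -0.038, 0.0]
wrist_force: [0.9, 0.2, 0.1]
grip_width: 0.005
```

Emit:
{"method": "move_arm", "body": {"series": [{"translation":[0,0,0.2],"turn":[0,0,0]},{"translation":[0,0,0.1],"turn":[0,0,0]},{"translation":[0,0,0.1],"turn":[0,0,0]},{"translation":[0,0,0.1],"turn":[0,0,0]},{"translation":[0,0,0.1],"turn":[0,0,0]},{"translation":[0,0,0],"turn":[0,0,0]},{"translation":[0,0,0],"turn":[0,0,0]},{"translation":[0,0,0],"turn":[0,0,0]}]}}

```text
time: 29.8
tool_pos: [0.5189, -0.2263, 0.2709]
tool_rot: [0.0, 0.999, -0.038, 0.0]
wrist_force: [-0.1, -0.1, 1.8]
grip_width: 0.006
```

```bash
python3 -c "
from h import *
go(.519,-.2248,.262)"
```

```text
t 29.80 pos [ 0.5189 -0.2263  0.2709] yaw -4.32 tilt 0.02 F [-0.1 -0.1  1.8] w 0.006
tool shift cm [-0.   -0.15  0.89] rz None
```

Contact may be starting at z = 0.271, so I'm pressing in small steps.

Emit:
{"method": "move_arm", "body": {"series": [{"translation":[0,0,0.1],"turn":[0,0,0]},{"translation":[0,0,0.1],"turn":[0,0,0]},{"translation":[0,0,0.1],"turn":[0,0,0]},{"translation":[0,0,0.1],"turn":[0,0,0]},{"translation":[0,0,0.1],"turn":[0,0,0]},{"translation":[0,0,0],"turn":[0,0,0]},{"translation":[0,0,0],"turn":[0,0,0]},{"translation":[0,0,0],"turn":[0,0,0]}]}}

```text
time: 30.47
tool_pos: [0.519, -0.2263, 0.2664]
tool_rot: [0.0, 0.999, -0.038, 0.0]
wrist_force: [-2.1, 0.0, 9.0]
grip_width: 0.005
```

Emit:
{"method": "move_arm", "body": {"series": [{"translation":[0,0,0.05],"turn":[0,0,0]},{"translation":[0,0,0.05],"turn":[0,0,0]},{"translation":[0,0,0.05],"turn":[0,0,0]},{"translation":[0,0,0.05],"turn":[0,0,0]},{"translation":[0,0,0],"turn":[0,0,0]},{"translation":[0,0,0],"turn":[0,0,0]},{"translation":[0,0,0],"turn":[0,0,0]},{"translation":[0,0,0],"turn":[0,0,0]}]}}

```text
time: 31.13
tool_pos: [0.519, -0.2263, 0.2662]
tool_rot: [0.001, 0.999, -0.038, 0.0]
wrist_force: [-7.2, 1.5, 21.0]
grip_width: 0.005
```

```bash
python3 -c "
from h import *
go(None,0,0)
t=cam('top'); s=cam('scene'); save(s,'s20',(150,150,230,210),9); save(t,'t20',(360,170,420,230),9)
for z in (.25,.255,.26,.265,.27,.275): print(z,(proj(t,[.519,-.2248,z])[0]-[330,150])*4.9,(proj(s,[.519,-.2248,z])[0]-[90,150])*4)
"
```

```text
t 31.13 pos [ 0.519  -0.2263  0.2662] yaw -4.33 tilt 0.10 F [-7.2  1.5 21. ] w 0.005
0.25 [272.21155853 256.36731423] [386.73296371 163.65765406]
0.255 [274.41116567 254.47012341] [385.71172602 156.9775574 ]
0.26 [276.62927178 252.5569262 ] [384.68562199 150.26469879]
0.265 [278.86611039 250.62751986] [383.65461798 143.51884434]
0.27 [281.12191896 248.68169825] [382.61868005 136.739758  ]
0.275 [283.39693898 246.71925172] [381.57777395 129.92720155]
```

View pics/s20.png

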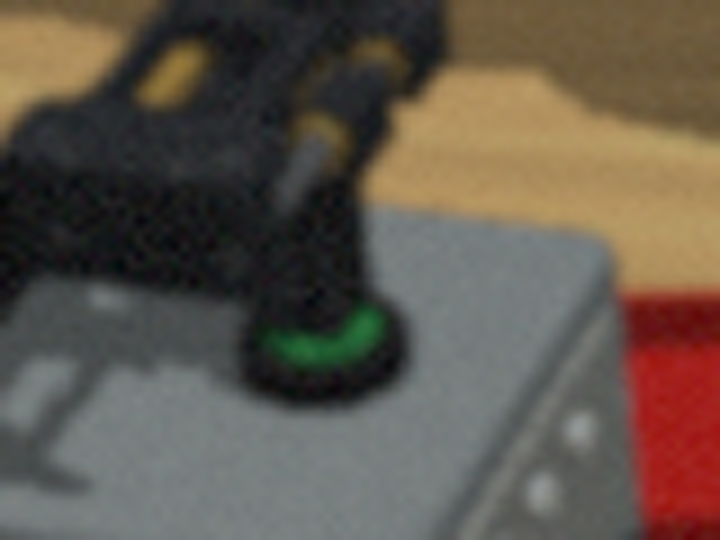

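```bash
python3 -c "
import cv2
a=cv2.imread('pics/scene0.png')[165:205,165:205]; b=cv2.imread('pics/top0.png')[180:225,365:410]
cv2.imwrite('pics/c21.png',cv2.hconcat([cv2.resize(a,(390,390),interpolation=2),cv2.resize(b,(390,390),interpolation=2)]))"
```

```text
(no output)
```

View pics/c21.png

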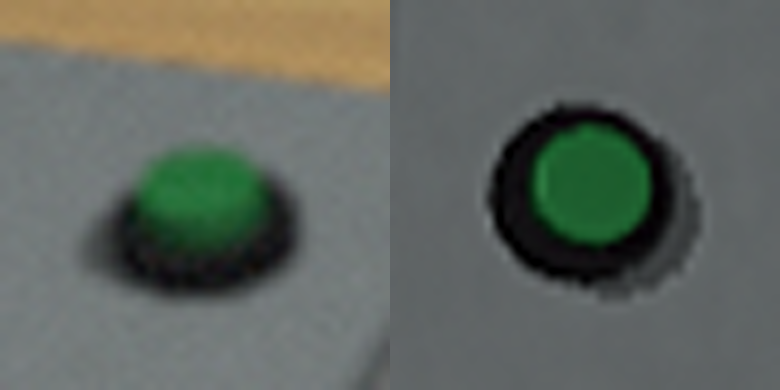

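Emit:
{"method": "move_arm", "body": {"series": [{"translation":[0,0,-0.1],"turn":[0,0,0]},{"translation":[0,0,-0.1],"turn":[0,0,0]},{"translation":[0,0,-0.05],"turn":[0,0,0]},{"translation":[0,0,0],"turn":[0,0,0]},{"translation":[0,0,0],"turn":[0,0,0]},{"translation":[0,0,0],"turn":[0,0,0]},{"translation":[0,0,0],"turn":[0,0,0]},{"translation":[0,0,0],"turn":[0,0,0]}]}}

```text
time: 31.9
tool_pos: [0.5189, -0.2263, 0.2665]
tool_rot: [0.0, 0.999, -0.038, 0.0]
wrist_force: [-1.3, 0.4, 6.3]
grip_width: 0.007
```

Emit:
{"method": "move_arm", "body": {"series": [{"translation":[0,0,-0.1],"turn":[0,0,0]},{"translation":[0,0,-0.1],"turn":[0,0,0]},{"translation":[0,0,0],"turn":[0,0,0]},{"translation":[0,0,0],"turn":[0,0,0]},{"translation":[0,0,0],"turn":[0,0,0]},{"translation":[0,0,0],"turn":[0,0,0]},{"translation":[0,0,0],"turn":[0,0,0]},{"translation":[0,0,0],"turn":[0,0,0]}]}}

```text
time: 32.57
tool_pos: [0.5189, -0.2263, 0.2682]
tool_rot: [0.0, 0.999, -0.038, 0.0]
wrist_force: [1.7, -0.6, 3.6]
grip_width: 0.002
```

Emit:
{"method": "move_arm", "body": {"series": [{"translation":[0,0,-0.1],"turn":[0,0,0]},{"translation":[0,0,-0.1],"turn":[0,0,0]},{"translation":[0,0,0],"turn":[0,0,0]},{"translation":[0,0,0],"turn":[0,0,0]},{"translation":[0,0,0],"turn":[0,0,0]},{"translation":[0,0,0],"turn":[0,0,0]},{"translation":[0,0,0],"turn":[0,0,0]},{"translation":[0,0,0],"turn":[0,0,0]}]}}

```text
time: 33.23
tool_pos: [0.5188, -0.2262, 0.2702]
tool_rot: [-0.0, 0.999, -0.038, 0.0]
wrist_force: [1.7, -1.4, 2.0]
grip_width: 0.0
```

The release curve runs 5–6 N at 0.2665, 3.6 N at 0.2682 and 2.0 N at 0.2702. That is the specified 5 N / 6 mm spring, so the press was full travel. I'm retreating.

Emit:
{"method": "move_arm", "body": {"series": [{"translation":[0,0,-0.5],"turn":[0,0,0]},{"translation":[0,0,-1.5],"turn":[0,0,0]},{"translation":[0,0,-2.5],"turn":[0,0,0]},{"translation":[0,0,-2.5],"turn":[0,0,0]},{"translation":[0,0,-2.5],"turn":[0,0,0]},{"translation":[0,0,-2.5],"turn":[0,0,0]},{"translation":[0,0,-1],"turn":[0,0,0]},{"translation":[0,0,0],"turn":[0,0,0]}]}}

```text
time: 33.9
tool_pos: [0.5193, -0.2261, 0.4021]
tool_rot: [0.001, 0.999, -0.038, 0.001]
wrist_force: [0.3, -0.6, -0.4]
grip_width: 0.0
```

```bash
python3 -c "
from h import *
t=cam('top'); s=cam('scene'); save(s,'s30',None,1.4); save(t,'t30',None,1.4); save(s,'s31',(240,200,440,300),4)
go(None,0,0)"
```

```text
t 34.00 pos [ 0.5181 -0.226   0.3989] yaw -4.32 tilt 0.12 F [ 0.3  0.6 -0.7] w 0.005
```

View pics/s30.png

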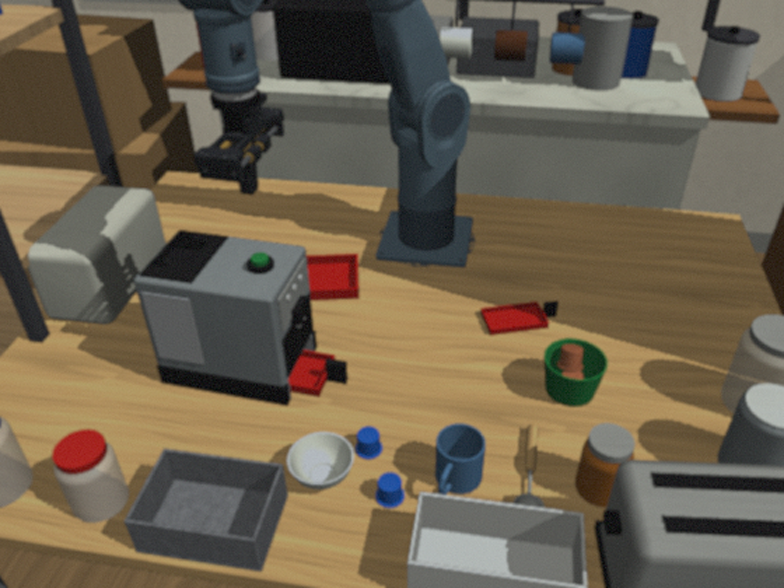

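View pics/t30.png

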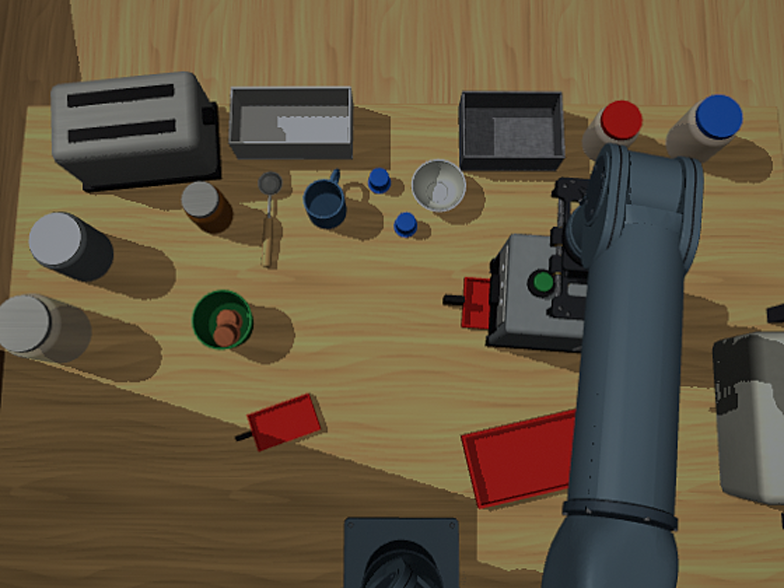

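View pics/s31.png

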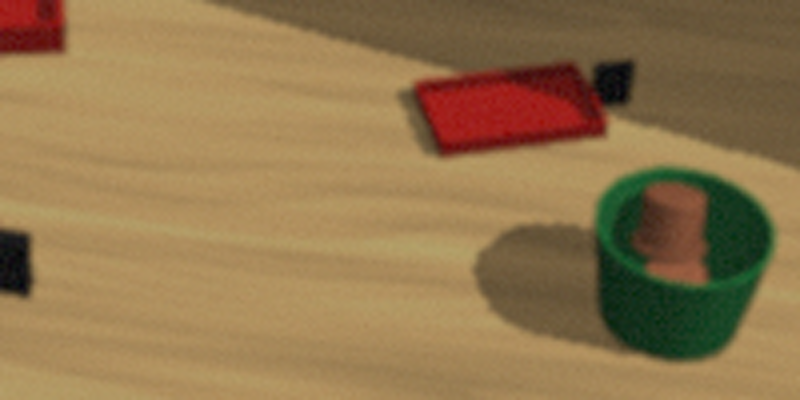

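```bash
python3 -c "
from h import *
t=cam('top'); o=cv2.imread('pics/top0.png')[:,:,::-1]
save(t,'t32',(310,180,370,250),8)
d=np.abs(t['frame'].astype(int)-o.astype(int)).max(2)
for n,b in dict(pot=(130,200,190,260),fresh=(255,115,305,175),bowl=(293,110,335,155),mug=(215,115,250,165),spoon=(180,118,206,195),jar=(125,125,168,168),small=(165,275,235,325)).items(): print(n,(d[b[1]:b[3],b[0]:b[2]]>40).sum())
dd=np.array([np.cos(np.radians(-94.3)),np.sin(np.radians(-94.3)),0])
for p in onz(t,[(467/1.4,278/1.4),(462/1.4,326/1.4)],.02): print((p-[.521,-.172,0])@dd)
"
```

```text
pot 445
fresh 0
bowl 0
mug 0
spoon 0
jar 0
small 0
-0.045990072834734344
-0.05002057001144371
```

View pics/t32.png

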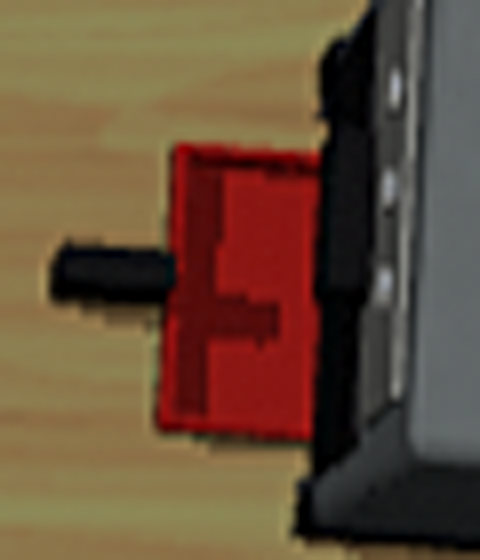

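The tray is home and the other objects show no change (the pot region differs only by its new contents). I'm handing in.

```bash
python3 -c "
from station import arm
print(arm.hand_in())"
```

```text
the job is handed in; nothing more can be done
None
```

I put both copper capsules in the green pot, slid the empty middle-sized tray home, then pressed the rinse button and let go. I handed in at about 34 s; no verdict was reported.

- **Capsules:** One stands on the pot floor. The other leans on it and on the wall, with its top about level with the rim (about 76 mm measured against 80 mm). It did not move in later pictures.
- **Tray:** It stopped at the predicted depth with about 8 N. The rear edge measured 46–50 mm outside the front face, against 50 mm expected. Readings from different views differed by a few mm.
- **Button:** It reached a hard stop at z = 0.266. The force on the way back up matched the 5 N over 6 mm spring, so I take it as full travel; the hard press reached 21 N.
- **Other objects:** The top pictures before and after show no change at the blue capsules, bowl, mug, spoon, jar and small tray. The pot stayed in place. I did not compare the large tray, which the arm partly hid in the last picture.

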